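Load the engraver's vacuum pallet with key fob blanks

ROBOT

A 6-joint arm with a two-finger parallel gripper is mounted at the origin on the work surface. World frame = base frame: x ahead of the robot, y to its left, z up, the work surface at z = 0. Lengths are in m, angles in rad, forces in N, time in s.
With the tool pointing down it reaches from about 0.4 to 0.825 m from the base axis. Payload 7 kg.
Tool frame: the origin (TCP) lies between the finger pads, 19 mm behind the fingertips; this is the grasp point; z points along the fingers, y is the line along which they close (so a half turn about z gives the same grasp; the last joint's range is limited). The gripper opens to 88 mm and grips with 3 to 60 N. Pads are 19 mm wide; open, the fingers measure 130 mm over their backs; the gripper's body (78 mm by 193 mm) begins 47 mm behind the grasp point.
Start: joints at [-0.819, 0.359, 0.012, 0, -1.224, -0.288], TCP at [0.302, -0.604, 0.245] pointing down, gripper open.
Joint ranges: [-3.07, 3.07], [-1.43, 2.12], [-1.02, 1.25], [-3.03, 1.67], [-3.05, -0], [-3.03, 3.03]. Speed limits (rad/s): [2.39, 2.39, 3.01, 3.14, 3.14, 3.14].

INTERFACE

Orientations are given as [roll, pitch, yaw] about the fixed x, y, z axes, in that order (R = Rz(yaw) Ry(pitch) Rx(roll)).
In Python, from station import arm gives the robot as it stands.
- The arm moves only by the tool arm_command, never from a script. Its argument "series" is one flat list of numbers, 7 for each row, row after row: the turn, a rotation vector about the tool's x, y, z each as a share of 90 degrees, from -1 to 1, then the shift along the tool's x, y, z each as a share of 0.1 m, from -1 to 1, then the opening, from 0 (shut) to 1 (fully open). A call has 1 to 8 rows; each row is the pose to reach, as a shift and turn from the pose commanded when the call began, along the tool's axes at that moment; what a row does not reach only later rows make up. A row lasts 1/8 s, in which the tool goes at most 62.5 mm and 10.7 degrees, less where a joint would pass 70% of its speed; a pose out of reach is approached as far as the arm can. A call with a number of a shift or a turn outside -1 to 1 is refused whole. A call with a gripper value outside its range is refused whole. The fingers move at their own pace and stop on an object; "force" is the grip in N (left out, the last holds). Time passes only in rows, so rows that repeat a pose let the fingers close. It gives the time, the measured TCP pose, the force, the opening and the grip force at its end, in the units of the state.
- arm.get_state(): the state, without advancing time (a new reading comes with each control period).
- arm.grab_frame(name): name is "side" or "top"; returns the picture (480x640x3 uint8, blue, green, red); there is no depth.
- arm.camera_model(name): a dict with "fovy" (degrees; the focal length in pixels is half the picture's height over the tangent of half this angle, whatever the lens; pixels are square), "cx", "cy" (the principal point, pixels), "pose" (4x4, takes a point from camera to world coordinates). Camera axes: x right, y down, z forward; pixel columns grow to the right and rows downward; lengths in m; the calibration is good to about 2 mm. A picture is of the moment at which its call begins. camera_model takes no time and is no camera call.
- arm.job_done(): hands the job in; it is judged then, once.
The state is a dict: "t": time; "q": joint angles; "qd": joint speeds; "joint_efforts": joint torques, N m; "eef_pos": TCP position; "ee_rot": TCP orientation; "force": force on the tool from outside, world axes, zero at the start; "moment": the same for the moment, N m; "width": finger opening in m; "gripper_force": force on a finger pad.
Only numpy, scipy, OpenCV 4.12 (cv2) and the standard library are available. Lean on these libraries where they do the work, as an engineer would, in place of code of your own. Each camera call takes 0.05 s, during which the arm holds its last target. There are 200 camera calls.

TASK

First take the two finished copper medals off the engraver's vacuum pallet and put them flat in the wooden tray. Then lay every brass key fob blank from the bench flat on the pallet, one to a printed station (any station will do), centred in its white outline with its lug facing the red mark there; when all are laid, turn the vacuum valve until its yellow pointer faces the green mark. Leave the other things on the bench where they are.

Things in the scene. Friction and masses are not known exactly. Their poses are not given: they have to be found in the camera images.
- pallet: Vacuum pallet of the engraver: a fixed dark grey plate, 230 x 210 x 4 mm, top 4 mm above the bench. Origin at the centre of its underside; x along the 230 mm side, z up. Four stations are printed on it in white outline, each with a red mark at its outer end.
- medal1: Finished copper medal, a disc 38 mm across and 7 mm thick, loose, lying flat on the pallet at the start. Origin at its very centre, z along its axis.
- medal2: Finished copper medal, a disc 38 mm across and 7 mm thick, loose, lying flat on the pallet at the start. Origin at its very centre, z along its axis.
- tray: Fixed light wooden tray with a blue floor, 130 x 130 mm outside, 120 mm inside, walls 5 mm thick, rim 15 mm above the bench, inner floor 5 mm above it. Origin at the centre of its underside, z up.
- valve_base: Fixed grey valve housing, 76 x 76 x 28 mm, with the vacuum valve knob on top. Origin at the centre of its underside, z up. On its top a white mark (closed) lies in the direction of its +x and a green mark (open, vacuum on) 1.4 rad clockwise from it, seen from above.
- valve (a joint): Angle of the valve knob, rad: 0 when the yellow pointer end faces the white mark, growing clockwise seen from above; 1.4 when it faces the green mark; stop at 2.4. The knob is an upright black bar, 46 mm long, 12 mm thick, from 36 to 64 mm above the bench, centred on its axis; one end, the pointer, is yellow. It stays where it is left. At value q the pointer faces q clockwise from the housing +x.
- valve_grip (a point): Point on the knob axis, 62 mm above the bench, at the height to hold the bar with the TCP.
- fob1: Brass key fob blank (may be absent), a loose flat plate 44 x 34 mm, 6 mm thick, with a lug 12 mm wide that sticks out 11 mm from the middle of one short side. Both faces are alike. Origin at the centre of the 44 x 34 plate, at mid thickness; x points to the lug, whose middle is 27 mm from the origin, y across the 34 mm width, z through the thickness.
- fob2: Brass key fob blank (may be absent), a loose flat plate 44 x 34 mm, 6 mm thick, with a lug 12 mm wide that sticks out 11 mm from the middle of one short side. Both faces are alike. Origin at the centre of the 44 x 34 plate, at mid thickness; x points to the lug, whose middle is 27 mm from the origin, y across the 34 mm width, z through the thickness.
- fob3: Brass key fob blank (may be absent), a loose flat plate 44 x 34 mm, 6 mm thick, with a lug 12 mm wide that sticks out 11 mm from the middle of one short side. Both faces are alike. Origin at the centre of the 44 x 34 plate, at mid thickness; x points to the lug, whose middle is 27 mm from the origin, y across the 34 mm width, z through the thickness.
- fob4: Brass key fob blank (may be absent), a loose flat plate 44 x 34 mm, 6 mm thick, with a lug 12 mm wide that sticks out 11 mm from the middle of one short side. Both faces are alike. Origin at the centre of the 44 x 34 plate, at mid thickness; x points to the lug, whose middle is 27 mm from the origin, y across the 34 mm width, z through the thickness.
- station1 (a point): Centre of a printed station of the pallet, 3 mm above the pallet: where the origin of a fob laid there belongs.
- mark1 (a point): Where the middle of the lug belongs when a fob lies properly in station1 with its lug at the red mark; 27 mm outward from the station centre. 3 mm above the pallet.
- station2 (a point): Centre of a printed station of the pallet, 3 mm above the pallet: where the origin of a fob laid there belongs.
- mark2 (a point): Where the middle of the lug belongs when a fob lies properly in station2 with its lug at the red mark; 27 mm outward from the station centre. 3 mm above the pallet.
- station3 (a point): Centre of a printed station of the pallet, 3 mm above the pallet: where the origin of a fob laid there belongs.
- mark3 (a point): Where the middle of the lug belongs when a fob lies properly in station3 with its lug at the red mark; 27 mm outward from the station centre. 3 mm above the pallet.
- station4 (a point): Centre of a printed station of the pallet, 3 mm above the pallet: where the origin of a fob laid there belongs.
- mark4 (a point): Where the middle of the lug belongs when a fob lies properly in station4 with its lug at the red mark; 27 mm outward from the station centre. 3 mm above the pallet.
- bench_block: Polished steel bench block, 64 x 64 x 25 mm, loose, to be left alone. Origin under its centre.
- vee_cube: Small aluminium vee block, 34 x 34 x 30 mm, loose, to be left alone. Origin under its centre.
- flux_jar: Amber flux jar, 54 mm across, 65 mm high, loose, to be left alone. Origin under its centre.
- hammer: Hammer lying beyond the pallet, to be left alone.
- pliers: Pliers with blue handles lying on the bench, about 145 mm long, 15 mm high, to be left alone. Origin under the pivot, jaws to +x.
There are look-alikes about, which are no part of the job. What is shaped like the fob2 but grey or purple is not meant.

How it is judged:
On the way, in this order (a step that is already met when the one before it is completed fails the run):
1. both medals lie released in the tray (x of medal1 in the frame of tray between -0.055 and 0.055 m and y of medal1 in the frame of tray between -0.055 and 0.055 m and z of each of medal1, medal2 in the frame of tray below 0.02 m and angle between the z axis of each of medal1, medal2 and the z axis of tray, either way round below 0.15 rad and linear speed of each of medal1, medal2 below 0.02 m/s and contact force between the fingers and medal1 below 0.1 N and x of medal2 in the frame of tray between -0.055 and 0.055 m and y of medal2 in the frame of tray between -0.055 and 0.055 m and contact force between the fingers and medal2 below 0.1 N), for 0.2 s.
2. every fob present lies flat and released in a station with its lug at the red mark (((horizontal distance between fob1 and station1 below 0.006 m and x of mark1 in the frame of fob1 above 0.018 m and y of mark1 in the frame of fob1 between -0.007 and 0.007 m) or (horizontal distance between fob1 and station2 below 0.006 m and x of mark2 in the frame of fob1 above 0.018 m and y of mark2 in the frame of fob1 between -0.007 and 0.007 m) or (horizontal distance between fob1 and station3 below 0.006 m and x of mark3 in the frame of fob1 above 0.018 m and y of mark3 in the frame of fob1 between -0.007 and 0.007 m) or (horizontal distance between fob1 and station4 below 0.006 m and x of mark4 in the frame of fob1 above 0.018 m and y of mark4 in the frame of fob1 between -0.007 and 0.007 m)) and z of each of fob1, fob2, fob3, fob4 in the frame of pallet below 0.009 m and angle between the z axis of each of fob1, fob2, fob3, fob4 and the z axis of pallet, either way round below 0.1 rad and linear speed of each of fob1, fob2, fob3, fob4 below 0.02 m/s and contact force between the fingers and fob1 below 0.1 N and ((horizontal distance between fob2 and station1 below 0.006 m and x of mark1 in the frame of fob2 above 0.018 m and y of mark1 in the frame of fob2 between -0.007 and 0.007 m) or (horizontal distance between fob2 and station2 below 0.006 m and x of mark2 in the frame of fob2 above 0.018 m and y of mark2 in the frame of fob2 between -0.007 and 0.007 m) or (horizontal distance between fob2 and station3 below 0.006 m and x of mark3 in the frame of fob2 above 0.018 m and y of mark3 in the frame of fob2 between -0.007 and 0.007 m) or (horizontal distance between fob2 and station4 below 0.006 m and x of mark4 in the frame of fob2 above 0.018 m and y of mark4 in the frame of fob2 between -0.007 and 0.007 m)) and contact force between the fingers and fob2 below 0.1 N and ((horizontal distance between fob3 and station1 below 0.006 m and x of mark1 in the frame of fob3 above 0.018 m and y of mark1 in the frame of fob3 between -0.007 and 0.007 m) or (horizontal distance between fob3 and station2 below 0.006 m and x of mark2 in the frame of fob3 above 0.018 m and y of mark2 in the frame of fob3 between -0.007 and 0.007 m) or (horizontal distance between fob3 and station3 below 0.006 m and x of mark3 in the frame of fob3 above 0.018 m and y of mark3 in the frame of fob3 between -0.007 and 0.007 m) or (horizontal distance between fob3 and station4 below 0.006 m and x of mark4 in the frame of fob3 above 0.018 m and y of mark4 in the frame of fob3 between -0.007 and 0.007 m)) and contact force between the fingers and fob3 below 0.1 N and ((horizontal distance between fob4 and station1 below 0.006 m and x of mark1 in the frame of fob4 above 0.018 m and y of mark1 in the frame of fob4 between -0.007 and 0.007 m) or (horizontal distance between fob4 and station2 below 0.006 m and x of mark2 in the frame of fob4 above 0.018 m and y of mark2 in the frame of fob4 between -0.007 and 0.007 m) or (horizontal distance between fob4 and station3 below 0.006 m and x of mark3 in the frame of fob4 above 0.018 m and y of mark3 in the frame of fob4 between -0.007 and 0.007 m) or (horizontal distance between fob4 and station4 below 0.006 m and x of mark4 in the frame of fob4 above 0.018 m and y of mark4 in the frame of fob4 between -0.007 and 0.007 m)) and contact force between the fingers and fob4 below 0.1 N), for 0.2 s.
3. the valve pointer faces the green mark (value of joint valve between 1.25 and 1.55 rad and contact force between the fingers and valve_base below 0.1 N), for 0.2 s.
At the end, for the whole second after the job is handed in: Both medals lie flat in the tray; every fob present lies flat in a station of its own, centred within 6 mm, lug towards the red mark with its long axis within 7 mm of the lug place there; the valve pointer is within 0.15 rad of the green mark; all released and at rest (all of step 1 and all of step 2 and all of step 3); the robot touches nothing.
It fails at once if a bystander (bench block, vee block, jar, hammer, pliers) is moved more than 4 cm (distance of any of bench_block, vee_cube, flux_jar, hammer, pliers from where it was at the start of the episode above 0.04 m).
Of fob1, fob2, fob3, fob4 only 3 to 4 are there at a start; the rules pass over those that are not, and their reading is None.
At some moment in a run one of fob1, fob2, fob3, fob4 may be knocked a few centimetres aside while the robot is not near it.
Once in a run the grip may slacken for a moment while it holds something.
It also fails if it takes over 210 s, if anything falls off the work surface, if the arm or the gripper's body presses on something with over 40 N, if the wrist force passes 120 N, or if a joint passes its speed limit or range.

## Working session

There is one attempt and no reset: what is moved stays moved. The work goes in short steps, Python scripts to look and compute and a tool call to move; the robot and the scene stay as the last step left them, time stands still between calls to the robot, and variables do not carry over. Pictures are saved under pics/ and viewed, at most 14 in all, crops included, and the job is handed in when it is done.

Besides the shell and the picture viewer there is one more tool, called after "Call:" as name(argument=value, ...) on one line, values as JSON. arm_command: Moves the arm, as the interface text tells. Its arguments: {"type":"object","properties":{"series":{"type":"array"},"force":{"type":"number"}},"required":["series"]}

```bash
ls; mkdir -p pics; python3 - <<'E'
from station import arm
import cv2
for n in("top","side"):
    cv2.imwrite(f"pics/{n}0.png",arm.grab_frame(n)); m=arm.camera_model(n); print(n,m["fovy"],m["cx"],m["cy"],m["pose"])
print(arm.get_state())
E
```

```text
pics
top 47.56422113702361 318.4943421888937 230.81013977478116 [[ 0.00543229 -0.99746585  0.07093918  0.4433794 ]
 [-0.99998286 -0.00557357 -0.00179385  0.08153102]
 [ 0.00218469 -0.07092822 -0.99747903  1.22236256]
 [ 0.          0.          0.          1.        ]]
side 46.91094481267708 317.8741852779287 233.12041817893345 [[ 0.97487307 -0.12054539  0.18732673  0.30698898]
 [-0.22226087 -0.58268267  0.78171671 -0.81067803]
 [ 0.01491969 -0.80370997 -0.59483416  0.75107581]
 [ 0.          0.          0.          1.        ]]
{'t': 0.1, 'q': array([-8.18921475e-01,  3.59300169e-01,  1.11539457e-02, -3.01503239e-04,
       -1.22408766e+00, -2.88088313e-01]), 'qd': array([-5.91530352e-04, -1.48472409e-03,  1.41466774e-03,  1.13560172e-03,
        6.01704023e-04,  2.73352882e-05]), 'joint_efforts': array([-1.54279973e-03, -5.84164238e+01,  2.93752491e+01,  7.01572761e+00,
        1.01433191e-02, -7.33658680e-05]), 'eef_pos': array([ 0.30174212, -0.60334965,  0.24452889]), 'ee_rot': array([ 3.14013381e+00, -1.36706240e-04, -2.67790867e+00]), 'force': array([ 0.52828519, -0.50087236,  0.21122245]), 'moment': array([-0.01754553,  0.03961322, -0.03052599]), 'gripper_force': 0.0, 'width': 0.08783637224323777}
```

View pics/top0.png

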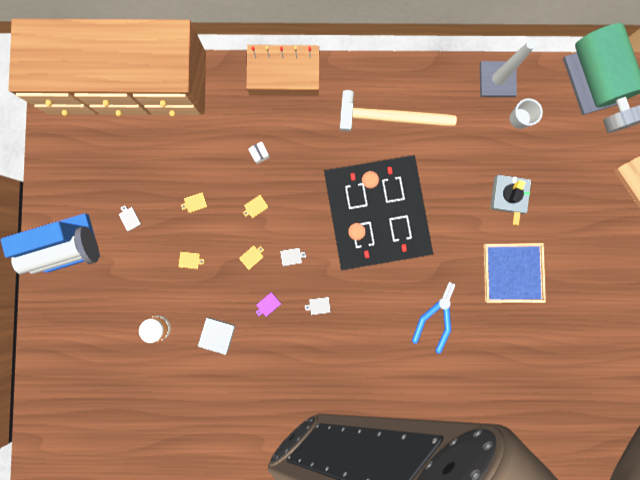

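View pics/side0.png

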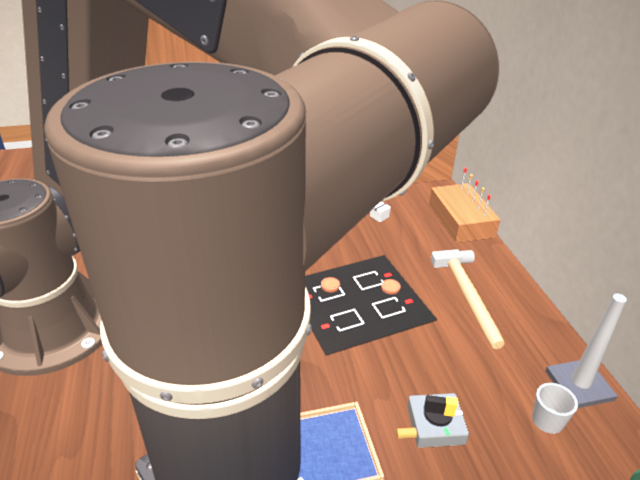

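The top view shows four brass fobs at about (195,203), (256,206), (190,261) and (252,257). The medals are at (371,180) and (357,232), the tray at (515,273), and the valve at (513,193) with its yellow pointer towards (517,184). In the side view the arm hides everything except the pallet, valve and tray.

```bash
cat > h.py <<'E'
from station import arm
import cv2, numpy as np
def rays(name,px,z):
    m=arm.camera_model(name); f=240/np.tan(np.radians(m["fovy"]/2)); P=m["pose"]
    px=np.atleast_2d(px).astype(float)
    d=np.c_[(px[:,0]-m["cx"])/f,(px[:,1]-m["cy"])/f,np.ones(len(px))]@P[:3,:3].T
    return (P[:3,3]+d*((z-P[2,3])/d[:,2])[:,None])[:,:2]
S=4
def blobs(img,lo,hi,z,amin,amax,name="top",close=0):
    """HSV blobs -> list of (pixel centre, world xy points of the blob on plane z, contour)"""
    big=cv2.resize(img,None,fx=S,fy=S,interpolation=cv2.INTER_CUBIC)
    m=cv2.inRange(cv2.cvtColor(big,cv2.COLOR_BGR2HSV),lo,hi)
    if close: m=cv2.morphologyEx(m,cv2.MORPH_CLOSE,np.ones((close,close),np.uint8))
    n,L,st,c=cv2.connectedComponentsWithStats(m); out=[]
    for i in range(1,n):
        if amin<=st[i,4]/S/S<=amax:
            v,u=np.nonzero(L==i); px=(np.c_[u,v]+.5)/S-.5
            out.append((px.mean(0),rays(name,px,z)))
    return out
def axes(w):
    """centre, long-axis angle pointing to the lug side (third moment)"""
    c=w.mean(0); a,V=np.linalg.eigh(np.cov((w-c).T)); e=V[:,1]; s=(w-c)@e
    if (s**3).mean()<0: e=-e
    return c,np.arctan2(e[1],e[0])
def rect(w): return cv2.minAreaRect((w*1e3).astype(np.float32))
def fobs(img,z=.006):
    out=[]
    for p,w in blobs(img,(18,90,120),(32,255,255),z,150,500):
        c,a=axes(w)
        if p[1]<130 or p[0]>480: continue
        s=(w-c)@[np.cos(a),np.sin(a)]; ext=s.max()-s.min()
        o=c-.00223*np.array([np.cos(a),np.sin(a)])
        out.append((p,o,a,ext))
    return out
E
python3 - <<'E'
from h import *
np.set_printoptions(precision=4,suppress=True)
im=cv2.imread("pics/top0.png")
for f in fobs(im): print("fob",f)
for p,w in blobs(im,(4,100,150),(14,255,255),.011,120,400): 
    if 320<p[0]<440: print("medal",p,w.mean(0),rect(w))
for p,w in blobs(im,(0,0,0),(180,255,60),.004,3000,20000,close=41): print("dark",p,rect(w))
for p,w in blobs(im,(0,180,120),(3,255,255),.004,5,60)+blobs(im,(174,150,120),(180,255,255),.004,5,60): print("red",p,w.mean(0))
for p,w in blobs(im,(0,0,180),(180,60,255),.004,20,200): 
    if 320<p[0]<440: print("white",p,rect(w))
for p,w in blobs(im,(105,80,60),(125,255,255),.005,1500,6000): print("blue",p,rect(w))
c=im[165:235,480:550]; cv2.imwrite("pics/valve.png",cv2.resize(c,None,fx=8,fy=8,interpolation=cv2.INTER_CUBIC))
E
```

```text
fob (array([194.3006, 202.3591]), array([0.5931, 0.3565]), np.float64(1.8870660715506828), np.float64(0.05674982552061482))
fob (array([255.1165, 206.3972]), array([0.5853, 0.2201]), np.float64(2.1796703285959316), np.float64(0.05615101608822025))
fob (array([251.3643, 256.6277]), array([0.4698, 0.2305]), np.float64(-0.8429441479944745), np.float64(0.056587645416694296))
fob (array([189.4939, 259.9399]), array([0.4634, 0.3688]), np.float64(-1.6719356273203676), np.float64(0.05636047625829975))
medal [370.031  179.1865] [ 0.6464 -0.0357] ((646.677734375, -35.91334533691406), (39.06805419921875, 37.99460220336914), 35.0819206237793)
medal [356.3663 231.1138] [ 0.5293 -0.0051] ((529.1798706054688, -4.988552093505859), (38.59100341796875, 38.389068603515625), 45.193946838378906)
dark [380.7707 213.2629] ((573.4805297851562, -53.72406005859375), (224.67718505859375, 205.8265838623047), 10.03922176361084)
dark [384.6444 452.8575] ((46.17259216308594, -64.30416870117188), (485.1700744628906, 131.18702697753906), 86.35501861572266)
white [393.3204 190.4217] ((625.0831298828125, -88.10885620117188), (54.56222915649414, 43.65966033935547), 10.336475372314453)
white [356.1772 196.8039] ((610.3015747070312, -4.643083572387695), (54.52450180053711, 43.99907684326172), 9.830221176147461)
white [399.7189 226.7773] ((537.5230102539062, -103.64836120605469), (54.33997344970703, 43.450618743896484), 10.084567070007324)
white [369.3759 231.5791] ((524.4454345703125, -30.033851623535156), (54.334659576416016, 23.175565719604492), 10.440546035766602)
white [356.7464 244.2891] ((500.9773254394531, -5.325908660888672), (21.13589096069336, 11.512347221374512), 41.307090759277344)
blue [ 43.2848 235.9407] ((515.9125366210938, 688.0772094726562), (52.984249114990234, 203.53538513183594), 16.545686721801758)
blue [514.0873 272.5759] ((439.0195007324219, -357.3295593261719), (115.28659057617188, 114.36051177978516), 0.7588626742362976)
```

View pics/valve.png

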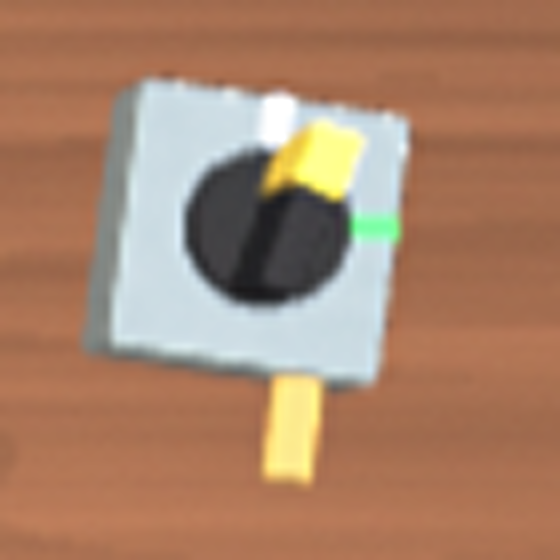

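The crop shows the white mark at the top of the housing, green at the right, and the yellow pointer a few tens of degrees clockwise of white. I'll align the tool with the world axes first, then travel to medal2.

Call:
arm_command(series=[0, 0, 0.295, 0, 0, 0, 0.7, 0, 0, 0.295, 0, 0, 0, 0.7, 0, 0, 0.295, 0, 0, 0, 0.7, 0, 0, 0.295, 0, 0, 0, 0.7], force=30)

```text
t: 0.6
eef_pos: [0.3019, -0.6035, 0.2449]
ee_rot: [3.141, -0.0, -3.14]
force: [-0.6, 0.8, 0.5]
width: 0.0617
gripper_force: 0.0
```

Call:
arm_command(series=[0, 0, 0, -0.5, 1, 0.2, 0.7, 0, 0, 0, -0.5, 1, 0.2, 0.7, 0, 0, 0, -0.5, 1, 0.2, 0.7])

```text
t: 0.98
eef_pos: [0.3529, -0.5009, 0.225]
ee_rot: [3.14, -0.0, -3.136]
force: [0.7, -0.0, 0.2]
width: 0.0613
gripper_force: 0.0
```

Call:
arm_command(series=[0, 0, 0, -0.5, 1, 0.2, 0.7, 0, 0, 0, -0.5, 1, 0.2, 0.7, 0, 0, 0, -0.5, 1, 0.2, 0.7])

```text
t: 1.35
eef_pos: [0.4027, -0.4016, 0.2051]
ee_rot: [3.141, -0.0, -3.136]
force: [-0.8, -0.4, -0.3]
width: 0.0612
gripper_force: 0.0
```

Call:
arm_command(series=[0, 0, 0, -0.32, 1, 0.25, 0.7, 0, 0, 0, -0.32, 1, 0.25, 0.7, 0, 0, 0, -0.32, 1, 0.25, 0.7])

```text
t: 1.72
eef_pos: [0.4341, -0.3024, 0.1801]
ee_rot: [3.141, -0.001, -3.137]
force: [0.5, 0.5, 0.5]
width: 0.0613
gripper_force: 0.0
```

Call:
arm_command(series=[0, 0, 0, -0.32, 1, 0.25, 0.7, 0, 0, 0, -0.32, 1, 0.25, 0.7, 0, 0, 0, -0.32, 1, 0.25, 0.7])

```text
t: 2.1
eef_pos: [0.4664, -0.2029, 0.1551]
ee_rot: [-3.141, -0.001, -3.138]
force: [1.3, -0.3, 0.7]
width: 0.0615
gripper_force: 0.0
```

Call:
arm_command(series=[0, 0, 0, -0.32, 1, 0.25, 0.7, 0, 0, 0, -0.32, 1, 0.25, 0.7, 0, 0, 0, -0.32, 1, 0.25, 0.7])

```text
t: 2.48
eef_pos: [0.4988, -0.1031, 0.1301]
ee_rot: [-3.141, -0.0, -3.138]
force: [0.0, -0.1, -0.7]
width: 0.0614
gripper_force: 0.0
```

Call:
arm_command(series=[0, 0, 0, -0.31, 0.99, 0.25, 0.7, 0, 0, 0, -0.31, 0.99, 0.25, 0.7, 0, 0, 0, -0.31, 0.99, 0.25, 0.7, 0, 0, 0, -0.31, 0.99, 0.25, 0.7])

```text
t: 2.98
eef_pos: [0.5289, -0.0059, 0.1056]
ee_rot: [-3.141, -0.0, -3.142]
force: [-0.2, -0.2, -0.3]
width: 0.0611
gripper_force: 0.0
```

Call:
arm_command(series=[0, 0, 0, 0, 0.01, 0.5, 0.7, 0, 0, 0, 0, 0.01, 0.75, 0.7, 0, 0, 0, 0, 0.01, 0.81, 0.7, 0, 0, 0, 0, 0.01, 0.81, 0.7, 0, 0, 0, 0, 0.01, 0.81, 0, 0, 0, 0, 0, 0.01, 0.81, 0, 0, 0, 0, 0, 0.01, 0.81, 0, 0, 0, 0, 0, 0.01, 0.81, 0], force=30)

```text
t: 3.98
eef_pos: [0.5291, -0.0034, 0.025]
ee_rot: [3.141, 0.001, -3.141]
force: [-0.6, -0.2, 6.6]
width: 0.0361
gripper_force: 30.0
```

Call:
arm_command(series=[0, 0, 0, 0, 0, 0, 0, 0, 0, 0, 0, 0, -0.3, 0, 0, 0, 0, 0, 0, -0.8, 0, 0, 0, 0, 0, 0, -0.8, 0])

```text
t: 4.47
eef_pos: [0.5311, -0.0028, 0.108]
ee_rot: [3.14, 0.007, -3.14]
force: [0.0, 0.2, -2.0]
width: 0.0363
gripper_force: 30.0
```

Call:
arm_command(series=[0, 0, 0, 0.155, -0.88, 0, 0, 0, 0, 0, 0.155, -0.88, 0, 0, 0, 0, 0, 0.155, -0.88, 0, 0])

```text
t: 4.85
eef_pos: [0.5121, -0.093, 0.1036]
ee_rot: [-3.142, -0.001, 3.14]
force: [0.0, 0.5, -0.7]
width: 0.0363
gripper_force: 30.0
```

Call:
arm_command(series=[0, 0, 0, 0.155, -0.88, 0, 0, 0, 0, 0, 0.155, -0.88, 0, 0, 0, 0, 0, 0.155, -0.88, 0, 0])

```text
t: 5.22
eef_pos: [0.4972, -0.1805, 0.1037]
ee_rot: [3.141, -0.001, 3.14]
force: [-0.1, 0.6, -0.8]
width: 0.0362
gripper_force: 30.0
```

Call:
arm_command(series=[0, 0, 0, 0.155, -0.88, 0, 0, 0, 0, 0, 0.155, -0.88, 0, 0, 0, 0, 0, 0.155, -0.88, 0, 0])

```text
t: 5.6
eef_pos: [0.4822, -0.2681, 0.1037]
ee_rot: [3.141, -0.001, 3.14]
force: [0.2, 0.6, -0.8]
width: 0.0362
gripper_force: 30.0
```

Call:
arm_command(series=[0, 0, 0, 0.155, -0.88, 0, 0, 0, 0, 0, 0.155, -0.88, 0, 0, 0, 0, 0, 0.155, -0.88, 0, 0, 0, 0, 0, 0.155, -0.88, 0, 0])

```text
t: 6.1
eef_pos: [0.4672, -0.3544, 0.104]
ee_rot: [3.141, -0.0, -3.141]
force: [0.6, 0.6, -1.1]
width: 0.0367
gripper_force: 30.0
```

```bash
python3 - <<'E'
from h import *
s=arm.get_state();print(s["eef_pos"],s["ee_rot"],s["width"],s["gripper_force"],s["q"])
im=arm.grab_frame("side");cv2.imwrite("pics/s1.png",im)
t=arm.grab_frame("top");cv2.imwrite("pics/t1.png",t)
for f in fobs(t): print(f)
E
```

```text
[ 0.46719809 -0.35438113  0.10403822] [ 3.14120276e+00 -3.56750509e-04 -3.14058522e+00] 0.036734893180872905 29.99995619058609 [-3.15887574e-01  3.43458533e-01 -3.65816181e-01 -3.41582081e-04
 -8.61982125e-01 -1.25367898e+00]
(array([194.30261038, 202.33984745]), array([0.59314592, 0.35654237]), np.float64(1.8898296804892936), np.float64(0.056541322184502814))
(array([255.11374905, 206.39874142]), array([0.58533285, 0.2201414 ]), np.float64(2.180891737364692), np.float64(0.05617158858525964))
(array([251.37439184, 256.6237369 ]), array([0.46983234, 0.23042534]), np.float64(-0.838578239247804), np.float64(0.05661573763391108))
(array([189.50123293, 259.94290592]), array([0.46340064, 0.36878822]), np.float64(-1.6740596267721952), np.float64(0.05635467363619255))
```

View pics/s1.png

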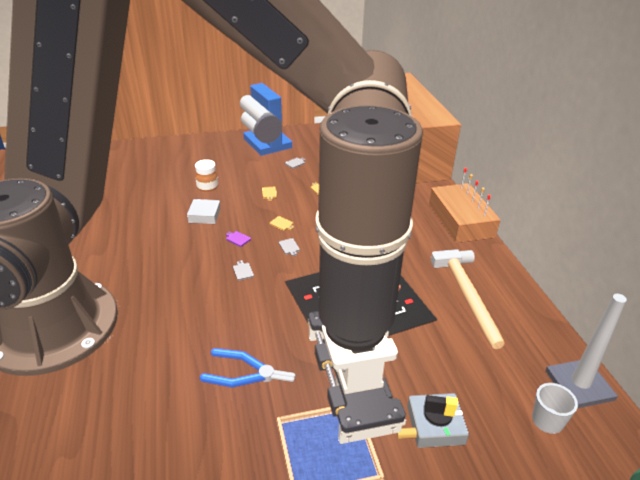

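The medal is still held (36.7 mm opening) and the gripper is just over the tray at about (330,440). I'll lower it and release.

Call:
arm_command(series=[0, 0, 0, 0, -0.02, 0.4, 0, 0, 0, 0, 0, -0.02, 0.65, 0, 0, 0, 0, 0, -0.02, 0.77, 0, 0, 0, 0, 0, -0.02, 0.77, 0, 0, 0, 0, 0, -0.02, 0.77, 0.6, 0, 0, 0, 0, -0.02, 0.77, 0.6, 0, 0, 0, 0, -0.02, 0.77, 0.6])

```text
t: 7.08
eef_pos: [0.4671, -0.3578, 0.028]
ee_rot: [-3.141, 0.001, -3.141]
force: [0.2, 0.4, 0.1]
width: 0.0519
gripper_force: 0.0
```

Call:
arm_command(series=[0, 0, 0, 0, 0, -0.3, 0.6, 0, 0, 0, 0, 0, -0.8, 0.6, 0, 0, 0, 0, 0, -0.8, 0.6])

```text
t: 7.45
eef_pos: [0.4693, -0.3589, 0.1119]
ee_rot: [-3.138, 0.007, -3.141]
force: [-0.3, 0.2, -0.2]
width: 0.0526
gripper_force: 0.0
```

```bash
python3 - <<'E'
from h import *
s=arm.get_state();print(s["eef_pos"],s["ee_rot"],s["width"])
t=arm.grab_frame("top");cv2.imwrite("pics/t2.png",t)
for p,w in blobs(t,(4,100,150),(14,255,255),.011,60,400): 
    if 320<p[0]<560: print("medal",p,w.mean(0),rect(w))
E
```

```text
[ 0.46933071 -0.35887956  0.11189197] [-3.138183    0.00732013 -3.14053015] 0.05257137273691259
medal [370.03054207 179.17320658] [ 0.64642314 -0.03573847] ((646.677734375, -35.91334533691406), (39.06805419921875, 37.99460220336914), 35.0819206237793)
```

Call:
arm_command(series=[0, 0, 0, -0.449, 0.806, 0, 0.7, 0, 0, 0, -0.449, 0.806, 0, 0.7, 0, 0, 0, -0.449, 0.806, 0, 0.7])

```text
t: 7.88
eef_pos: [0.5122, -0.2753, 0.1066]
ee_rot: [3.141, -0.001, -3.139]
force: [-0.9, -1.2, -0.7]
width: 0.0611
gripper_force: 0.0
```

Call:
arm_command(series=[0, 0, 0, -0.449, 0.806, 0, 0.7, 0, 0, 0, -0.449, 0.806, 0, 0.7, 0, 0, 0, -0.449, 0.806, 0, 0.7])

```text
t: 8.25
eef_pos: [0.5569, -0.1952, 0.1066]
ee_rot: [3.141, -0.001, -3.139]
force: [-0.6, 0.1, 0.1]
width: 0.0616
gripper_force: 0.0
```

Call:
arm_command(series=[0, 0, 0, -0.449, 0.806, 0, 0.7, 0, 0, 0, -0.449, 0.806, 0, 0.7, 0, 0, 0, -0.449, 0.806, 0, 0.7])

```text
t: 8.62
eef_pos: [0.6016, -0.1152, 0.1066]
ee_rot: [-3.142, -0.001, -3.14]
force: [0.4, -0.4, -0.8]
width: 0.061
gripper_force: 0.0
```

Call:
arm_command(series=[0, 0, 0, -0.449, 0.806, 0, 0.7, 0, 0, 0, -0.449, 0.806, 0, 0.7, 0, 0, 0, -0.449, 0.806, 0, 0.7, 0, 0, 0, -0.449, 0.806, 0, 0.7])

```text
t: 9.12
eef_pos: [0.6454, -0.0363, 0.1069]
ee_rot: [-3.141, -0.001, 3.141]
force: [-0.3, 0.2, -0.4]
width: 0.0613
gripper_force: 0.0
```

```bash
python3 - <<'E'
from h import *
s=arm.get_state();print(s["eef_pos"],s["ee_rot"],s["width"])
t=arm.grab_frame("top");cv2.imwrite("pics/t3.png",t)
for p,w in blobs(t,(4,100,150),(14,255,255),.011,60,400): 
    if 320<p[0]<560: print("medal",p,w.mean(0),rect(w))
E
```

```text
[ 0.64542653 -0.03625488  0.1068937 ] [-3.14138747e+00 -1.31850692e-03  3.14132509e+00] 0.06132335919968391
medal [370.08832694 184.56315916] [ 0.63421133 -0.03585249] ((633.5081787109375, -35.96969985961914), (13.57823371887207, 32.543701171875), 0.33021456003189087)
medal [513.16849364 259.63407591] [ 0.46770991 -0.35380154] ((467.7420654296875, -355.1004943847656), (36.15388870239258, 34.56512451171875), 88.9140853881836)
```

Call:
arm_command(series=[0, 0, 0, -0.01, 0.005, 0.5, 0.7, 0, 0, 0, -0.01, 0.005, 0.75, 0.7, 0, 0, 0, -0.01, 0.005, 0.815, 0.7, 0, 0, 0, -0.01, 0.005, 0.815, 0.7, 0, 0, 0, -0.01, 0.005, 0.815, 0, 0, 0, 0, -0.01, 0.005, 0.815, 0, 0, 0, 0, -0.01, 0.005, 0.815, 0, 0, 0, 0, -0.01, 0.005, 0.815, 0])

```text
t: 10.18
eef_pos: [0.6477, -0.0346, 0.0266]
ee_rot: [3.142, 0.001, -3.141]
force: [-0.9, 0.2, 5.1]
width: 0.0357
gripper_force: 30.0
```

Call:
arm_command(series=[0, 0, 0, 0, 0, 0, 0, 0, 0, 0, 0, 0, -0.3, 0, 0, 0, 0, 0, 0, -0.8, 0, 0, 0, 0, 0, 0, -0.8, 0, 0, 0, 0, 0, 0, -0.8, 0])

```text
t: 10.8
eef_pos: [0.6468, -0.0345, 0.1055]
ee_rot: [3.141, -0.0, -3.142]
force: [-0.3, -0.5, -0.7]
width: 0.0356
gripper_force: 30.0
```

Call:
arm_command(series=[0, 0, 0, 0.589, -0.806, 0, 0, 0, 0, 0, 0.589, -0.806, 0, 0, 0, 0, 0, 0.589, -0.806, 0, 0])

```text
t: 11.18
eef_pos: [0.5856, -0.1171, 0.1043]
ee_rot: [3.142, -0.004, 3.139]
force: [-0.0, -0.5, -1.4]
width: 0.0356
gripper_force: 30.0
```

Call:
arm_command(series=[0, 0, 0, 0.589, -0.806, 0, 0, 0, 0, 0, 0.589, -0.806, 0, 0, 0, 0, 0, 0.589, -0.806, 0, 0])

```text
t: 11.55
eef_pos: [0.5276, -0.1971, 0.1047]
ee_rot: [3.141, -0.002, 3.14]
force: [-0.3, 0.8, 0.3]
width: 0.036
gripper_force: 30.0
```

Call:
arm_command(series=[0, 0, 0, 0.589, -0.806, 0, 0, 0, 0, 0, 0.589, -0.806, 0, 0, 0, 0, 0, 0.589, -0.806, 0, 0])

```text
t: 11.92
eef_pos: [0.4696, -0.2774, 0.105]
ee_rot: [3.141, -0.002, 3.14]
force: [0.2, 0.8, -0.7]
width: 0.036
gripper_force: 30.0
```

Call:
arm_command(series=[0, 0, 0, 0.589, -0.806, 0, 0, 0, 0, 0, 0.589, -0.806, 0, 0, 0, 0, 0, 0.589, -0.806, 0, 0, 0, 0, 0, 0.589, -0.806, 0, 0])

```text
t: 12.42
eef_pos: [0.4127, -0.3566, 0.1054]
ee_rot: [3.141, -0.0, -3.141]
force: [0.4, -0.4, -0.9]
width: 0.0358
gripper_force: 30.0
```

Call:
arm_command(series=[0, 0, 0, 0.01, 0, 0.4, 0, 0, 0, 0, 0.01, 0, 0.65, 0, 0, 0, 0, 0.01, 0, 0.78, 0, 0, 0, 0, 0.01, 0, 0.78, 0, 0, 0, 0, 0.01, 0, 0.78, 0.6, 0, 0, 0, 0.01, 0, 0.78, 0.6, 0, 0, 0, 0.01, 0, 0.78, 0.6])

```text
t: 13.3
eef_pos: [0.4112, -0.3573, 0.0284]
ee_rot: [-3.141, 0.001, -3.141]
force: [0.9, 0.3, 0.0]
width: 0.052
gripper_force: 0.0
```

Call:
arm_command(series=[0, 0, 0, 0, 0, -0.3, 0.6, 0, 0, 0, 0, 0, -0.8, 0.6, 0, 0, 0, 0, 0, -0.8, 0.6, 0, 0, 0, 0, 0, -0.8, 0.6])

```text
t: 13.8
eef_pos: [0.4107, -0.357, 0.1081]
ee_rot: [-3.142, 0.001, 3.142]
force: [-0.4, 0.4, -1.5]
width: 0.0528
gripper_force: 0.0
```

Call:
arm_command(series=[0, 0, 0, -0.2, 1, 0, 0.6, 0, 0, 0, -0.2, 1, 0, 0.6, 0, 0, 0, -0.2, 1, 0, 0.6])

```text
t: 14.18
eef_pos: [0.4304, -0.2551, 0.1069]
ee_rot: [3.141, -0.002, -3.138]
force: [0.1, -0.3, 0.6]
width: 0.0527
gripper_force: 0.0
```

Call:
arm_command(series=[0, 0, 0, -0.2, 1, 0, 0.6, 0, 0, 0, -0.2, 1, 0, 0.6, 0, 0, 0, -0.2, 1, 0, 0.6])

```text
t: 14.55
eef_pos: [0.4508, -0.1558, 0.1072]
ee_rot: [3.142, -0.001, -3.139]
force: [1.3, -0.8, 0.2]
width: 0.0527
gripper_force: 0.0
```

Call:
arm_command(series=[0, 0, 0, -0.1, 1, 0, 0.6, 0, 0, 0, -0.1, 1, 0, 0.6, 0, 0, 0, -0.1, 1, 0, 0.6, 0, 0, 0, -0.1, 1, 0, 0.6])

```text
t: 15.05
eef_pos: [0.4603, -0.0579, 0.1073]
ee_rot: [-3.141, -0.001, -3.141]
force: [0.4, 0.5, 0.9]
width: 0.0527
gripper_force: 0.0
```

```bash
python3 - <<'E'
from h import *
s=arm.get_state();print(s["eef_pos"],s["ee_rot"],s["width"],s["q"])
t=arm.grab_frame("top");cv2.imwrite("pics/t4.png",t)
for p,w in blobs(t,(4,100,150),(14,255,255),.011,60,400): 
    if 320<p[0]<560: print("medal",p,w.mean(0),rect(w))
for f in fobs(t): print(f)
for p,w in blobs(t,(0,0,180),(180,60,255),.004,20,200): 
    if 320<p[0]<440: print("white",p,rect(w))
E
```

```text
[ 0.46033459 -0.05793702  0.10731918] [-3.14122409e+00 -1.29163674e-03 -3.14137560e+00] 0.05269173634875527 [ 3.00950141e-01  1.56573528e-01 -6.24746602e-01 -4.30184514e-05
 -7.90819042e-01 -1.87149890e+00]
medal [513.78342888 259.53466842] [ 0.46793696 -0.35517416] ((467.7352600097656, -355.1015625), (36.15623474121094, 34.578678131103516), 88.9140853881836)
medal [513.95264401 285.35130296] [ 0.41079608 -0.35440542] ((410.9913330078125, -354.2431945800781), (35.482154846191406, 34.806251525878906), 88.91209411621094)
(array([194.29702618, 202.33881142]), array([0.59314479, 0.35655386]), np.float64(1.8882292172167419), np.float64(0.05656772083446942))
(array([255.11442656, 206.39467041]), array([0.58534082, 0.22013915]), np.float64(2.180216186362816), np.float64(0.05616022046355663))
(array([251.38038289, 256.61385976]), array([0.46986152, 0.23041867]), np.float64(-0.8428654229899541), np.float64(0.05658816151975327))
(array([189.48868381, 259.93649174]), array([0.46340985, 0.36881699]), np.float64(-1.6718414719887842), np.float64(0.05642814373769024))
white [393.31765947 190.42249062] ((625.091064453125, -88.15216064453125), (54.56222915649414, 43.57160186767578), 10.336475372314453)
white [356.2084512  196.77186469] ((610.223876953125, -4.473604202270508), (54.42932891845703, 43.52436065673828), 9.829944610595703)
white [397.57386731 221.73438511] ((549.8074951171875, -101.47555541992188), (29.190935134887695, 43.49599075317383), 11.05884838104248)
white [361.38010204 228.2420068 ] ((529.5167236328125, -18.762060165405273), (40.0899772644043, 43.5079231262207), 10.440546035766602)
white [387.69152174 440.68963768] ((71.35932922363281, -74.14257049560547), (25.44050407409668, 24.098995208740234), 44.36197280883789)
```

View pics/t4.png

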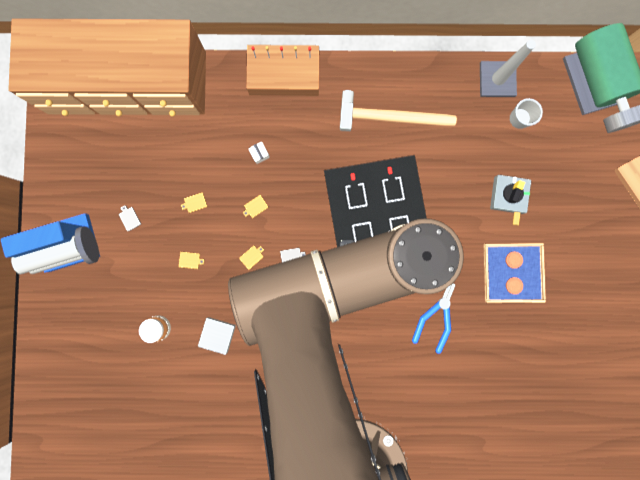

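Both medals are in the tray, at about (514,260) and (514,285), and all four fobs are unmoved. Next is the fob at (255,206).

Call:
arm_command(series=[0, 0, 0, -0.417, 0.927, 0, 0.6, 0, 0, 0, -0.417, 0.927, 0, 0.6, 0, 0, 0, -0.417, 0.927, 0, 0.6])

```text
t: 15.48
eef_pos: [0.5036, 0.0363, 0.1075]
ee_rot: [-3.141, 0.0, -3.14]
force: [-0.1, -0.2, 0.2]
width: 0.0527
gripper_force: 0.0
```

Call:
arm_command(series=[0, 0, 0, -0.417, 0.927, 0, 0.6, 0, 0, 0, -0.417, 0.927, 0, 0.6, 0, 0, 0, -0.417, 0.927, 0, 0.6])

```text
t: 15.85
eef_pos: [0.545, 0.1287, 0.1073]
ee_rot: [-3.141, -0.0, -3.141]
force: [-0.4, -0.3, -1.8]
width: 0.0527
gripper_force: 0.0
```

Call:
arm_command(series=[0, 0, -0.694, -0.417, 0.927, 0, 0.6, 0, 0, -0.694, -0.417, 0.927, 0, 0.6, 0, 0, -0.694, -0.417, 0.927, 0, 0.6, 0, 0, -0.694, -0.417, 0.927, 0, 0.6, 0, 0, -0.694, -0.417, 0.927, 0, 0.6, 0, 0, -0.694, -0.417, 0.927, 0, 0.6, 0, 0, -0.694, -0.417, 0.927, 0, 0.6])

```text
t: 16.73
eef_pos: [0.5855, 0.2189, 0.1076]
ee_rot: [3.141, -0.001, -2.054]
force: [0.1, -0.3, -0.4]
width: 0.0527
gripper_force: 0.0
```

Call:
arm_command(series=[0, 0, -0.694, 0, 0, 0, 0.6, 0, 0, -0.694, 0, 0, 0, 0.6, 0, 0, -0.694, 0, 0, 0, 0.6, 0, 0, -0.694, 0, 0, 0, 0.6, 0, 0, -0.694, 0, 0, 0, 0.6, 0, 0, -0.694, 0, 0, 0, 0.6, 0, 0, -0.694, 0, 0, 0, 0.6])

```text
t: 17.6
eef_pos: [0.5856, 0.2199, 0.1078]
ee_rot: [3.141, 0.0, -0.966]
force: [-0.1, 0.1, 1.1]
width: 0.0526
gripper_force: 0.0
```

```bash
cat >> h.py <<'E'
def wrap(a): return (a+np.pi)%(2*np.pi)-np.pi
def go(pos,yaw,start=None):
    """print turn-z share and tool shift shares (x,y,z) from start=(pos,yaw) or the measured pose"""
    if start is None:
        s=arm.get_state(); start=(s["eef_pos"],s["ee_rot"][2])
    p,y=start; d=np.array(pos)-p; c,s=np.cos(y),np.sin(y)
    sh=np.array([c*d[0]+s*d[1], s*d[0]-c*d[1], -d[2]])/.1
    print("turn %.3f"%(-wrap(yaw-y)/(np.pi/2)),"shift",np.round(sh,3))
E
python3 - <<'E'
from h import *
s=arm.get_state();print(s["eef_pos"],s["ee_rot"],s["width"],s["q"])
t=arm.grab_frame("top")
for f in fobs(t): print(f)
go((.5853,.2201,.022),-.962)
E
```

```text
[0.58559648 0.2199364  0.10775061] [ 3.14106095e+00  3.81588925e-05 -9.66029563e-01] 0.052600783922720926 [ 6.70868877e-01  3.95117283e-01 -2.72553656e-01 -9.31735711e-05
 -9.03653408e-01 -6.60444340e-02]
(array([251.38646105, 256.60189154]), array([0.46987856, 0.23039669]), np.float64(-0.8369704614299104), np.float64(0.05662581094751103))
(array([189.48751185, 259.9221564 ]), array([0.46344632, 0.36881985]), np.float64(-1.6738889103981658), np.float64(0.0563497009027579))
turn -0.004 shift [-0.002  0.003  0.858]
```

Call:
arm_command(series=[0, 0, 0, 0, 0, 0.5, 0.6, 0, 0, 0, 0, 0, 0.78, 0.6, 0, 0, 0, 0, 0, 0.855, 0.6, 0, 0, 0, 0, 0, 0.855, 0.6, 0, 0, 0, 0, 0, 0.855, 0, 0, 0, 0, 0, 0, 0.855, 0, 0, 0, 0, 0, 0, 0.855, 0, 0, 0, 0, 0, 0, 0.855, 0], force=30)

```text
t: 18.65
eef_pos: [0.586, 0.2213, 0.0233]
ee_rot: [-3.14, -0.0, -0.961]
force: [-2.2, -0.5, 6.8]
width: 0.0324
gripper_force: 30.0
```

Call:
arm_command(series=[0, 0, 0, 0, 0, -0.3, 0, 0, 0, 0, 0, 0, -0.8, 0, 0, 0, 0, 0, 0, -0.8, 0, 0, 0, 0, 0, 0, -0.8, 0])

```text
t: 19.15
eef_pos: [0.5853, 0.221, 0.1023]
ee_rot: [-3.141, 0.0, -0.961]
force: [0.5, 0.5, -1.7]
width: 0.0324
gripper_force: 30.0
```

```bash
python3 - <<'E'
from h import *
s=arm.get_state();print(s["eef_pos"],s["ee_rot"],s["width"])
go((.5227,-.0205,.105),.175)
E
```

```text
[0.58533593 0.2209638  0.10225783] [-3.14139970e+00  4.65420898e-04 -9.61375990e-01] 0.032374159052908746
turn -0.723 shift [ 1.621  1.896 -0.027]
```

Call:
arm_command(series=[0, 0, 0, 0.81, 0.945, 0, 0, 0, 0, 0, 0.81, 0.945, 0, 0, 0, 0, 0, 0.81, 0.945, 0, 0, 0, 0, 0, 0.81, 0.945, 0, 0])

```text
t: 19.65
eef_pos: [0.5544, 0.1001, 0.1016]
ee_rot: [3.141, 0.0, -0.962]
force: [-0.5, 0.2, -1.1]
width: 0.032
gripper_force: 30.0
```

Call:
arm_command(series=[0, 0, -0.723, 0.8, 0.942, 0, 0, 0, 0, -0.723, 0.8, 0.942, 0, 0, 0, 0, -0.723, 0.8, 0.942, 0, 0, 0, 0, -0.723, 0.8, 0.942, 0, 0, 0, 0, -0.723, 0.8, 0.942, 0, 0, 0, 0, -0.723, 0.8, 0.942, 0, 0, 0, 0, -0.723, 0.8, 0.942, 0, 0, 0, 0, -0.723, 0.8, 0.942, 0, 0])

```text
t: 20.65
eef_pos: [0.5234, -0.0185, 0.102]
ee_rot: [3.142, 0.0, 0.172]
force: [0.0, -0.1, -0.5]
width: 0.032
gripper_force: 30.0
```

```bash
python3 - <<'E'
from h import *
s=arm.get_state();print(s["eef_pos"],s["ee_rot"],s["width"])
go((.5227,-.019,.0265),.175)
t=arm.grab_frame("side");cv2.imwrite("pics/s2.png",t)
E
```

```text
[ 0.52341716 -0.01846335  0.10200998] [3.14150927e+00 4.89964938e-04 1.71990972e-01] 0.03202843331759357
turn -0.002 shift [-0.008  0.004  0.755]
```

View pics/s2.png

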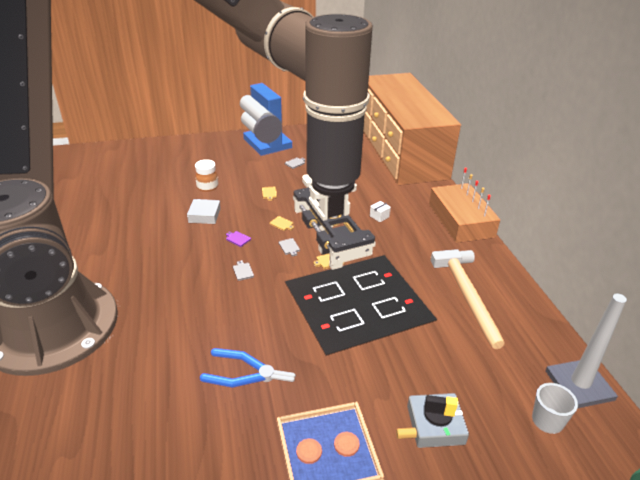

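The fob at about (322,260) is held flat with its lug pointing towards −x, and it hangs near the station by the far-left red mark. I'll lower it and release.

Call:
arm_command(series=[0, 0, 0, -0.006, 0, 0.4, 0, 0, 0, 0, -0.006, 0, 0.65, 0, 0, 0, 0, -0.006, 0, 0.75, 0, 0, 0, 0, -0.006, 0, 0.75, 0, 0, 0, 0, -0.006, 0, 0.75, 0.5, 0, 0, 0, -0.006, 0, 0.75, 0.5, 0, 0, 0, -0.006, 0, 0.75, 0.5])

```text
t: 21.58
eef_pos: [0.5229, -0.019, 0.0277]
ee_rot: [-3.141, -0.001, 0.175]
force: [0.2, -0.3, 0.6]
width: 0.0435
gripper_force: 0.0
```

Call:
arm_command(series=[0, 0, 0, 0, 0, -0.3, 0.6, 0, 0, 0, 0, 0, -0.8, 0.6, 0, 0, 0, 0, 0, -0.8, 0.6, 0, 0, 0, 0, 0, -0.8, 0.6])

```text
t: 22.08
eef_pos: [0.5224, -0.0191, 0.1075]
ee_rot: [-3.141, -0.001, 0.174]
force: [-0.0, 0.3, -0.5]
width: 0.0523
gripper_force: 0.0
```

```bash
python3 - <<'E'
from h import *
s=arm.get_state();print(s["eef_pos"],s["ee_rot"],s["width"])
t=arm.grab_frame("top");fs=fobs(t)
for f in fs: print(f)
go((.4699,.2316,.105),-.84)
E
```

```text
[ 0.52244465 -0.01909571  0.10745115] [-3.14117834e+00 -6.64785408e-04  1.74363731e-01] 0.052266827128529515
(array([194.30384907, 202.34963974]), array([0.59312404, 0.35653921]), np.float64(1.889939057531391), np.float64(0.056704075507338345))
(array([189.33773232, 259.93449416]), array([0.46342419, 0.36915222]), np.float64(-1.6771013711735094), np.float64(0.05594199368218747))
turn 0.646 shift [-0.078 -2.561  0.018]
```

```bash
python3 - <<'E'
from h import *
go((.5931,.3575,.105),-1.252,(np.array([.5225,-.019,.1065]),.175))
E
```

```text
turn 0.908 shift [ 1.351 -3.585  0.015]
```

Call:
arm_command(series=[0, 0, 0, 0.338, -0.896, 0, 0.6, 0, 0, 0, 0.338, -0.896, 0, 0.6, 0, 0, 0, 0.338, -0.896, 0, 0.6])

```text
t: 22.5
eef_pos: [0.5402, 0.0767, 0.1059]
ee_rot: [3.141, 0.002, 0.177]
force: [-0.7, -0.3, -0.4]
width: 0.0526
gripper_force: 0.0
```

Call:
arm_command(series=[0, 0, 0, 0.338, -0.896, 0, 0.6, 0, 0, 0, 0.338, -0.896, 0, 0.6, 0, 0, 0, 0.338, -0.896, 0, 0.6])

```text
t: 22.88
eef_pos: [0.5578, 0.1702, 0.106]
ee_rot: [3.141, 0.002, 0.177]
force: [0.0, -0.7, 0.1]
width: 0.0527
gripper_force: 0.0
```

Call:
arm_command(series=[0, 0, 0, 0.338, -0.896, 0, 0.6, 0, 0, 0, 0.338, -0.896, 0, 0.6, 0, 0, 0, 0.338, -0.896, 0, 0.6])

```text
t: 23.25
eef_pos: [0.5756, 0.2637, 0.106]
ee_rot: [3.141, 0.002, 0.176]
force: [-0.7, -0.3, -0.3]
width: 0.0526
gripper_force: 0.0
```

Call:
arm_command(series=[0, 0, 0.908, 0.338, -0.896, 0, 0.6, 0, 0, 0.908, 0.338, -0.896, 0, 0.6, 0, 0, 0.908, 0.338, -0.896, 0, 0.6, 0, 0, 0.908, 0.338, -0.896, 0, 0.6, 0, 0, 0.908, 0.338, -0.896, 0, 0.6, 0, 0, 0.908, 0.338, -0.896, 0, 0.6, 0, 0, 0.908, 0.338, -0.896, 0, 0.6, 0, 0, 0.908, 0.338, -0.896, 0, 0.6])

```text
t: 24.25
eef_pos: [0.5931, 0.3548, 0.1066]
ee_rot: [3.14, -0.001, -1.258]
force: [0.4, -0.5, 1.0]
width: 0.0525
gripper_force: 0.0
```

```bash
python3 - <<'E'
from h import *
t=arm.grab_frame("top");cv2.imwrite("pics/t5.png",t)
for f in fobs(t): print(f)
for p,w in blobs(t,(0,0,180),(180,60,255),.004,20,200): 
    if 320<p[0]<440: print("white",p,rect(w))
s=arm.get_state();print(s["eef_pos"],s["ee_rot"],s["width"])
go((.5931,.3575,.022),-1.252)
E
```

```text
(array([362.71697662, 235.31437301]), array([ 0.52254457, -0.01933487]), np.float64(-2.9830445296385006), np.float64(0.05452616704052955))
(array([251.37467271, 256.61812699]), array([0.46984608, 0.230426  ]), np.float64(-0.8393220678654353), np.float64(0.05661102775922702))
(array([189.49233726, 259.93658664]), array([0.46340708, 0.3688091 ]), np.float64(-1.6706672681955306), np.float64(0.05636382007894997))
white [393.31337535 190.42180205] ((625.0831298828125, -88.10885620117188), (54.56222915649414, 43.65966033935547), 10.336475372314453)
white [356.18234053 196.75891182] ((610.264892578125, -4.437564849853516), (54.52236557006836, 43.58153533935547), 9.830221176147461)
white [399.73159266 226.77078614] ((537.5230102539062, -103.64836120605469), (54.33997344970703, 43.450618743896484), 10.084567070007324)
white [362.61235051 233.12120515] ((522.7130737304688, -20.0098876953125), (54.597496032714844, 43.52133560180664), 10.347947120666504)
white [387.69624277 440.70346821] ((71.19805145263672, -74.13327026367188), (25.63520622253418, 24.25211524963379), 49.45790481567383)
white [340.28011892 466.50323164] ((14.991267204284668, 28.77822494506836), (16.98177146911621, 86.4943618774414), 29.620201110839844)
[0.59310673 0.35480987 0.10656799] [ 3.13956906e+00 -7.70752970e-04 -1.26239103e+00] 0.052507251463407
turn -0.007 shift [-0.026 -0.008  0.846]
```

View pics/t5.png

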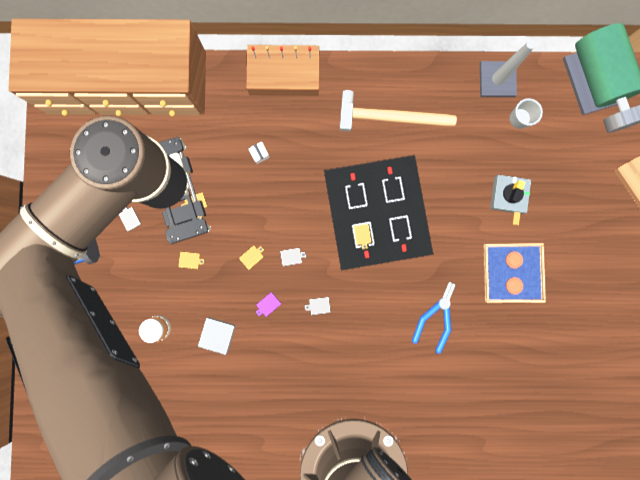

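The first fob lies centred in its station at (362,235). Now I'll pick the fob under the gripper.

Call:
arm_command(series=[0, 0, 0, -0.01, 0, 0.5, 0.6, 0, 0, 0, -0.01, 0, 0.78, 0.6, 0, 0, 0, -0.01, 0, 0.845, 0.6, 0, 0, 0, -0.01, 0, 0.845, 0.6, 0, 0, 0, -0.01, 0, 0.845, 0, 0, 0, 0, -0.01, 0, 0.845, 0, 0, 0, 0, -0.01, 0, 0.845, 0, 0, 0, 0, -0.01, 0, 0.845, 0])

```text
t: 25.3
eef_pos: [0.5935, 0.3587, 0.0239]
ee_rot: [-3.14, 0.0, -1.251]
force: [-1.9, -0.5, 6.3]
width: 0.0312
gripper_force: 30.0
```

Call:
arm_command(series=[0, 0, 0, 0, 0, -0.3, 0, 0, 0, 0, 0, 0, -0.8, 0, 0, 0, 0, 0, 0, -0.8, 0, 0, 0, 0, 0, 0, -0.8, 0])

```text
t: 25.8
eef_pos: [0.5929, 0.3582, 0.1029]
ee_rot: [-3.141, 0.001, -1.252]
force: [-0.3, -0.1, -0.5]
width: 0.0002
gripper_force: 0.0
```

```bash
python3 - <<'E'
from h import *
s=arm.get_state();print(s["eef_pos"],s["ee_rot"],s["width"])
go((.5375,-.103,.105),.175)
E
```

```text
[0.59288299 0.35824647 0.10287969] [-3.14146705e+00  5.50646029e-04 -1.25174913e+00] 0.0001682950977983793
turn -0.908 shift [ 4.206  1.973 -0.021]
```

The grip slackened and dropped the fob. I'll back off and look.

Call:
arm_command(series=[0, 0, 0, 1, 0.47, -0.3, 0.6, 0, 0, 0, 1, 0.47, -0.3, 0.6, 0, 0, 0, 1, 0.47, -0.3, 0.6, 0, 0, 0, 1, 0.47, -0.3, 0.6])

```text
t: 26.3
eef_pos: [0.5797, 0.2483, 0.132]
ee_rot: [3.141, -0.0, -1.252]
force: [0.2, 0.4, -0.7]
width: 0.0347
gripper_force: 0.0
```

```bash
python3 - <<'E'
from h import *
t=arm.grab_frame("top");cv2.imwrite("pics/t6.png",t)
for f in fobs(t): print(f)
s=arm.get_state();print(s["eef_pos"],s["ee_rot"],s["width"])
u=arm.grab_frame("side");cv2.imwrite("pics/x.png",cv2.resize(np.hstack([t[130:310,120:320],u[140:320,220:420]]),None,fx=2,fy=2))
E
```

```text
(array([362.74618463, 235.36320704]), array([ 0.52243516, -0.01939855]), np.float64(-2.982294402784748), np.float64(0.054523850594912306))
(array([251.37355005, 256.62663704]), array([0.46982791, 0.23042898]), np.float64(-0.8398136574999854), np.float64(0.05660789785483245))
(array([189.49689926, 259.92588998]), array([0.46343711, 0.36879886]), np.float64(-1.6734302269259311), np.float64(0.05635641962141785))
[0.57970565 0.24879864 0.1318729 ] [ 3.14035706e+00 -3.43170614e-04 -1.25147299e+00] 0.038794427045473576
```

View pics/x.png

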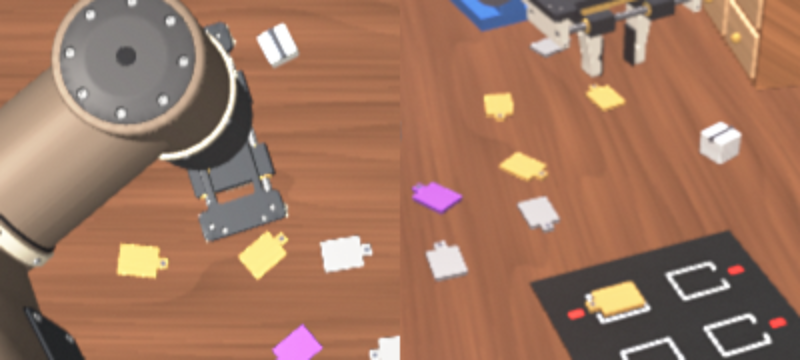

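The dropped fob lies flat on the bench, at about (322,188) in the side view. I'll take the nearer fob at (251,257) first and re-measure the dropped one once the arm is clear of it.

```bash
python3 - <<'E'
from h import *
go((.4698,.2308,.105),-.84)
E
```

```text
turn -0.262 shift [-0.171  1.101  0.268]
```

Call:
arm_command(series=[0, 0, 0, -0.17, 0.6, 0.17, 0.6, 0, 0, 0, -0.17, 0.6, 0.17, 0.6, 0, 0, 0, -0.17, 0.6, 0.17, 0.6])

```text
t: 26.78
eef_pos: [0.5176, 0.247, 0.1157]
ee_rot: [-3.141, -0.0, -1.25]
force: [-0.2, 0.2, 0.8]
width: 0.0525
gripper_force: 0.0
```

Call:
arm_command(series=[0, 0, -0.262, 0, 0.5, 0.1, 0.6, 0, 0, -0.262, 0, 0.5, 0.1, 0.6, 0, 0, -0.262, 0, 0.5, 0.1, 0.6, 0, 0, -0.262, 0, 0.5, 0.1, 0.6, 0, 0, -0.262, 0, 0.5, 0.1, 0.6])

```text
t: 27.4
eef_pos: [0.4707, 0.2305, 0.1058]
ee_rot: [-3.141, -0.0, -0.843]
force: [0.4, -0.7, 0.3]
width: 0.0526
gripper_force: 0.0
```

```bash
python3 - <<'E'
from h import *
t=arm.grab_frame("top")
for f in fobs(t): print(f)
s=arm.get_state();print(s["eef_pos"],s["ee_rot"],s["width"])
go((.4698,.2308,.022),-.84)
E
```

```text
(array([194.37907635, 199.78378573]), array([0.59895631, 0.35650573]), np.float64(1.9042216588331982), np.float64(0.05585691429182439))
(array([362.72562726, 235.30849989]), array([ 0.5225552 , -0.01933818]), np.float64(-2.9757658630233745), np.float64(0.05441322074409632))
[0.470604   0.2304211  0.10578781] [-3.14153046e+00 -1.03500493e-05 -8.42161939e-01] 0.05281566541475997
turn -0.001 shift [-0.008  0.003  0.838]
```

Call:
arm_command(series=[0, 0, 0, -0.005, 0, 0.5, 0.6, 0, 0, 0, -0.005, 0, 0.76, 0.6, 0, 0, 0, -0.005, 0, 0.835, 0.6, 0, 0, 0, -0.005, 0, 0.835, 0.6, 0, 0, 0, -0.005, 0, 0.835, 0, 0, 0, 0, -0.005, 0, 0.835, 0, 0, 0, 0, -0.005, 0, 0.835, 0, 0, 0, 0, -0.005, 0, 0.835, 0])

```text
t: 28.45
eef_pos: [0.4701, 0.2309, 0.0232]
ee_rot: [-3.14, -0.0, -0.84]
force: [-1.6, -0.3, 7.7]
width: 0.0324
gripper_force: 30.0
```

Call:
arm_command(series=[0, 0, 0, 0, 0, -0.3, 0, 0, 0, 0, 0, 0, -0.8, 0, 0, 0, 0, 0, 0, -0.8, 0, 0, 0, 0, 0, 0, -0.8, 0])

```text
t: 28.95
eef_pos: [0.4695, 0.2304, 0.1023]
ee_rot: [-3.141, 0.0, -0.84]
force: [-0.1, -0.2, -1.1]
width: 0.0323
gripper_force: 30.0
```

```bash
python3 - <<'E'
from h import *
s=arm.get_state();print(s["eef_pos"],s["ee_rot"],s["width"])
go((.6103,-.004,.103),.175)
E
```

```text
[0.46949652 0.23042839 0.10231793] [-3.14117604e+00  4.39587042e-04 -8.40365221e-01] 0.032313895981079296
turn -0.646 shift [ 2.686  0.515 -0.007]
```

Call:
arm_command(series=[0, 0, 0, 0.9, 0.17, 0, 0, 0, 0, 0, 0.9, 0.17, 0, 0, 0, 0, 0, 0.9, 0.17, 0, 0])

```text
t: 29.32
eef_pos: [0.517, 0.1501, 0.1007]
ee_rot: [3.139, 0.0, -0.843]
force: [-0.7, 0.5, -1.4]
width: 0.0325
gripper_force: 30.0
```

Call:
arm_command(series=[0, 0, 0, 0.9, 0.17, 0, 0, 0, 0, 0, 0.9, 0.17, 0, 0, 0, 0, 0, 0.9, 0.17, 0, 0])

```text
t: 29.7
eef_pos: [0.5645, 0.0726, 0.1009]
ee_rot: [3.139, 0.001, -0.842]
force: [-0.3, 0.4, -0.7]
width: 0.0328
gripper_force: 30.0
```

Call:
arm_command(series=[0, 0, -0.646, 0.886, 0.175, 0, 0, 0, 0, -0.646, 0.886, 0.175, 0, 0, 0, 0, -0.646, 0.886, 0.175, 0, 0, 0, 0, -0.646, 0.886, 0.175, 0, 0, 0, 0, -0.646, 0.886, 0.175, 0, 0, 0, 0, -0.646, 0.886, 0.175, 0, 0, 0, 0, -0.646, 0.886, 0.175, 0, 0, 0, 0, -0.646, 0.886, 0.175, 0, 0])

```text
t: 30.7
eef_pos: [0.6104, -0.0032, 0.1019]
ee_rot: [-3.142, 0.001, 0.173]
force: [0.3, 1.1, -0.1]
width: 0.0324
gripper_force: 30.0
```

```bash
python3 - <<'E'
from h import *
s=arm.get_state();print(s["eef_pos"],s["ee_rot"],s["width"])
t=arm.grab_frame("top")
for f in fobs(t): print(f)
go((.6103,-.004,.0265),.175)
E
```

```text
[ 0.61037068 -0.00315072  0.10194517] [-3.14159115e+00  7.28132398e-04  1.73304212e-01] 0.03240746230314222
(array([189.21568347, 201.36325888]), array([0.5924006 , 0.36969754]), np.float64(0.1961213941504575), np.float64(0.037465014006139045))
(array([362.74174856, 235.33852275]), array([ 0.52249156, -0.01939577]), np.float64(-2.9855207272548667), np.float64(0.054533595904472175))
(array([175.21750619, 251.55986955]), array([0.48187803, 0.4010673 ]), np.float64(-1.6599012021620454), np.float64(0.055726966402480524))
turn -0.001 shift [-0.003  0.007  0.756]
```

Call:
arm_command(series=[0, 0, 0, -0.003, 0.007, 0.4, 0, 0, 0, 0, -0.003, 0.007, 0.65, 0, 0, 0, 0, -0.003, 0.007, 0.75, 0, 0, 0, 0, -0.003, 0.007, 0.75, 0, 0, 0, 0, -0.003, 0.007, 0.75, 0.5, 0, 0, 0, -0.003, 0.007, 0.75, 0.5, 0, 0, 0, -0.003, 0.007, 0.75, 0.5])

```text
t: 31.62
eef_pos: [0.6108, -0.0045, 0.0277]
ee_rot: [-3.142, -0.001, 0.175]
force: [-0.2, 0.1, 0.0]
width: 0.0437
gripper_force: 0.0
```

Call:
arm_command(series=[0, 0, 0, 0, 0, -0.3, 0.6, 0, 0, 0, 0, 0, -0.8, 0.6, 0, 0, 0, 0, 0, -0.8, 0.6, 0, 0, 0, 0, 0, -0.8, 0.6])

```text
t: 32.12
eef_pos: [0.6104, -0.0045, 0.1076]
ee_rot: [-3.141, -0.001, 0.174]
force: [0.2, -0.7, -0.9]
width: 0.0526
gripper_force: 0.0
```

```bash
python3 - <<'E'
from h import *
s=arm.get_state();print(s["eef_pos"],s["ee_rot"],s["width"])
t=arm.grab_frame("top")
for f in fobs(t): print(f)
go((.4819,.401,.105),-1.66)
go((.599,.357,.105),-1.2375)
E
```

```text
[ 0.61043572 -0.00453665  0.10761618] [-3.14122587e+00 -7.28895077e-04  1.74457447e-01] 0.05263608514842835
(array([189.37527933, 201.35712291]), array([0.59244136, 0.36922905]), np.float64(0.24691903977007523), np.float64(0.036927563717856285))
(array([362.7362532 , 235.34143223]), array([ 0.52248379, -0.01937582]), np.float64(-2.9820608590744944), np.float64(0.05452312313221075))
(array([175.21090623, 251.54762245]), array([0.48190321, 0.40108286]), np.float64(-1.6589741033468322), np.float64(0.05573443921744919))
turn 1.168 shift [-0.558 -4.217  0.019]
turn 0.899 shift [ 0.519 -3.581  0.019]
```

Call:
arm_command(series=[0, 0, 0, 0.13, -0.895, 0, 0.6, 0, 0, 0, 0.13, -0.895, 0, 0.6, 0, 0, 0, 0.13, -0.895, 0, 0.6])

```text
t: 32.55
eef_pos: [0.6072, 0.0874, 0.106]
ee_rot: [3.141, 0.002, 0.177]
force: [0.3, -0.2, -0.0]
width: 0.0526
gripper_force: 0.0
```

Call:
arm_command(series=[0, 0, 0, 0.13, -0.895, 0, 0.6, 0, 0, 0, 0.13, -0.895, 0, 0.6, 0, 0, 0, 0.13, -0.895, 0, 0.6])

```text
t: 32.92
eef_pos: [0.6046, 0.1771, 0.1062]
ee_rot: [3.141, 0.002, 0.177]
force: [-0.2, -0.6, -0.3]
width: 0.0526
gripper_force: 0.0
```

Call:
arm_command(series=[0, 0, 0, 0.13, -0.895, 0, 0.6, 0, 0, 0, 0.13, -0.895, 0, 0.6, 0, 0, 0, 0.13, -0.895, 0, 0.6])

```text
t: 33.3
eef_pos: [0.6021, 0.2673, 0.1065]
ee_rot: [3.141, 0.001, 0.176]
force: [0.2, -1.2, -0.1]
width: 0.0523
gripper_force: 0.0
```

Call:
arm_command(series=[0, 0, 0.899, 0.13, -0.895, 0, 0.6, 0, 0, 0.899, 0.13, -0.895, 0, 0.6, 0, 0, 0.899, 0.13, -0.895, 0, 0.6, 0, 0, 0.899, 0.13, -0.895, 0, 0.6, 0, 0, 0.899, 0.13, -0.895, 0, 0.6, 0, 0, 0.899, 0.13, -0.895, 0, 0.6, 0, 0, 0.899, 0.13, -0.895, 0, 0.6, 0, 0, 0.899, 0.13, -0.895, 0, 0.6])

```text
t: 34.3
eef_pos: [0.5997, 0.3549, 0.1068]
ee_rot: [3.14, -0.001, -1.243]
force: [0.4, -1.1, 0.4]
width: 0.0525
gripper_force: 0.0
```

```bash
python3 - <<'E'
from h import *
t=arm.grab_frame("top")
for f in fobs(t): print(f)
s=arm.get_state();print(s["eef_pos"],s["ee_rot"],s["width"])
go((.599,.357,.022),-1.2375)
E
```

```text
(array([355.46069102, 193.86232953]), array([ 0.61152548, -0.00381653]), np.float64(0.19437191999992967), np.float64(0.05755579562969056))
(array([362.7178921 , 235.30062247]), array([ 0.52257409, -0.01932889]), np.float64(-2.9794009796077154), np.float64(0.05442745943296285))
(array([175.22510472, 251.57335301]), array([0.48184632, 0.40104978]), np.float64(-1.6591299470728147), np.float64(0.05579473871123611))
[0.59970846 0.35492579 0.10686389] [ 3.14029092e+00 -5.24688178e-04 -1.24712362e+00] 0.05244017238575655
turn -0.006 shift [-0.022  0.     0.849]
```

Call:
arm_command(series=[0, 0, 0, 0, 0, 0.5, 0.6, 0, 0, 0, 0, 0, 0.78, 0.6, 0, 0, 0, 0, 0, 0.845, 0.6, 0, 0, 0, 0, 0, 0.845, 0.6, 0, 0, 0, 0, 0, 0.845, 0, 0, 0, 0, 0, 0, 0.845, 0, 0, 0, 0, 0, 0, 0.845, 0, 0, 0, 0, 0, 0, 0.845, 0])

```text
t: 35.35
eef_pos: [0.5999, 0.3574, 0.0239]
ee_rot: [-3.14, 0.0, -1.237]
force: [-0.8, 0.2, 6.5]
width: 0.0313
gripper_force: 30.0
```

Call:
arm_command(series=[0, 0, 0, 0, 0, -0.3, 0, 0, 0, 0, 0, 0, -0.8, 0, 0, 0, 0, 0, 0, -0.8, 0, 0, 0, 0, 0, 0, -0.8, 0])

```text
t: 35.85
eef_pos: [0.5993, 0.357, 0.1029]
ee_rot: [-3.141, 0.001, -1.238]
force: [0.1, -0.0, -0.1]
width: 0.0002
gripper_force: 0.0
```

```bash
python3 - <<'E'
from h import *
s=arm.get_state();print(s["eef_pos"],s["ee_rot"],s["width"])
go((.5375,-.103,.103),.175)
E
```

```text
[0.59925969 0.35703054 0.10288365] [-3.14142470e+00  5.65802544e-04 -1.23757520e+00] 0.00019253758057820883
turn -0.899 shift [ 4.145e+00  2.088e+00 -1.000e-03]
```

It slipped again: the opening closed at 31.2 mm instead of 32.4, so this was likely a shallow edge grip. I'll back off, re-measure and grip deeper.

```bash
python3 - <<'E'
from h import *
go((.48,.23,.103),-1.2375)
E
```

```text
turn -0.000 shift [ 8.100e-01  1.542e+00 -1.000e-03]
```

Call:
arm_command(series=[0, 0, 0, 0.4, 0.77, 0, 0.6, 0, 0, 0, 0.4, 0.77, 0, 0.6, 0, 0, 0, 0.4, 0.77, 0, 0.6])

```text
t: 36.22
eef_pos: [0.5382, 0.2923, 0.1019]
ee_rot: [3.139, -0.001, -1.238]
force: [0.1, 0.3, -0.0]
width: 0.0248
gripper_force: 0.0
```

Call:
arm_command(series=[0, 0, 0, 0.4, 0.77, 0, 0.6, 0, 0, 0, 0.4, 0.77, 0, 0.6, 0, 0, 0, 0.4, 0.77, 0, 0.6, 0, 0, 0, 0.4, 0.77, 0, 0.6])

```text
t: 36.72
eef_pos: [0.4811, 0.2319, 0.1027]
ee_rot: [-3.141, -0.0, -1.237]
force: [0.3, -0.4, -0.6]
width: 0.0524
gripper_force: 0.0
```

```bash
python3 - <<'E'
from h import *
t=arm.grab_frame("top");fs=fobs(t)
for f in fs: print(f)
s=arm.get_state();print(s["eef_pos"],s["ee_rot"],s["width"])
for f in fs:
    if abs(f[0][0]-192)<25 and f[0][1]<230: go((*f[1],.103),wrap(f[2]-np.pi)); print(wrap(f[2]-np.pi))
E
```

```text
(array([355.46320841, 193.84839021]), array([ 0.61155638, -0.00381837]), np.float64(0.1926227579949355), np.float64(0.057541347368009005))
(array([194.20955492, 196.67306671]), array([0.60586486, 0.35699885]), np.float64(1.844760764365529), np.float64(0.05756860305874656))
(array([362.7108344 , 235.29539166]), array([ 0.52258623, -0.01931623]), np.float64(-2.9808203940100957), np.float64(0.0544328240207385))
[0.48105068 0.23194873 0.1026143 ] [-3.14135551e+00 -5.66812464e-05 -1.23710529e+00] 0.052467459055194635
turn 0.038 shift [-0.773 -1.589 -0.004]
-1.296831889224264
```

Call:
arm_command(series=[0, 0, 0, -0.386, -0.795, 0, 0.6, 0, 0, 0, -0.386, -0.795, 0, 0.6, 0, 0, 0, -0.386, -0.795, 0, 0.6])

```text
t: 37.15
eef_pos: [0.5443, 0.2953, 0.1016]
ee_rot: [3.141, -0.0, -1.237]
force: [-0.1, -0.6, 0.8]
width: 0.0526
gripper_force: 0.0
```

Call:
arm_command(series=[0, 0, 0.038, -0.386, -0.795, 0, 0.6, 0, 0, 0.038, -0.386, -0.795, 0, 0.6, 0, 0, 0.038, -0.386, -0.795, 0, 0.6, 0, 0, 0.038, -0.386, -0.795, 0, 0.6, 0, 0, 0.038, -0.386, -0.795, 0, 0.6])

```text
t: 37.78
eef_pos: [0.6046, 0.3554, 0.103]
ee_rot: [3.141, -0.0, -1.297]
force: [-0.2, -0.0, 0.6]
width: 0.0528
gripper_force: 0.0
```

Call:
arm_command(series=[0, 0, 0, 0, 0, 0.5, 0.6, 0, 0, 0, 0, 0, 0.75, 0.6, 0, 0, 0, 0, 0, 0.81, 0.6, 0, 0, 0, 0, 0, 0.81, 0.6, 0, 0, 0, 0, 0, 0.81, 0.6])

```text
t: 38.4
eef_pos: [0.6059, 0.3566, 0.0236]
ee_rot: [-3.139, 0.001, -1.297]
force: [0.8, 0.2, 0.8]
width: 0.0527
gripper_force: 0.0
```

```bash
python3 - <<'E'
from h import *
s=arm.get_state();print(s["eef_pos"],s["ee_rot"],s["width"],s["force"])
go((.6059,.357,.0195),-1.297)
u=arm.grab_frame("side");cv2.imwrite("pics/x2.png",cv2.resize(u[110:290,220:420],None,fx=4,fy=3))
E
```

```text
[0.60589945 0.35662065 0.02359333] [-3.13933040e+00  1.01564415e-03 -1.29678472e+00] 0.05273192633016678 [0.7551862  0.21388937 0.7571541 ]
turn 0.000 shift [-0.004 -0.001  0.041]
```

View pics/x2.png

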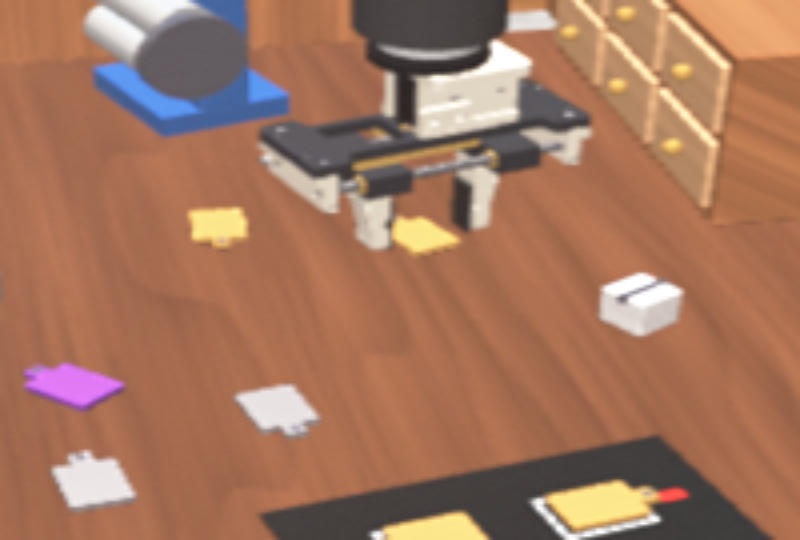

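The fob lies between the parallel fingers at about (425,235) in the crop. I'll go 4 mm deeper and grip harder.

Call:
arm_command(series=[0, 0, 0, 0, 0, 0.02, 0.6, 0, 0, 0, 0, 0, 0.041, 0.6, 0, 0, 0, 0, 0, 0.041, 0.6], force=40)

```text
t: 38.83
eef_pos: [0.6054, 0.3563, 0.0192]
ee_rot: [-3.141, 0.0, -1.297]
force: [-3.0, -1.5, 9.1]
width: 0.0524
gripper_force: 4.2
```

Call:
arm_command(series=[0, 0, 0, 0, 0, 0, 0, 0, 0, 0, 0, 0, 0, 0, 0, 0, 0, 0, 0, 0, 0, 0, 0, 0, 0, 0, 0, 0], force=40)

```text
t: 39.33
eef_pos: [0.6055, 0.3564, 0.0192]
ee_rot: [-3.14, 0.0, -1.297]
force: [-2.5, -0.5, 7.6]
width: 0.0333
gripper_force: 40.2
```

Call:
arm_command(series=[0, 0, 0, 0, 0, -0.15, 0, 0, 0, 0, 0, 0, -0.3, 0, 0, 0, 0, 0, 0, -0.3, 0])

```text
t: 39.7
eef_pos: [0.6061, 0.3568, 0.0499]
ee_rot: [-3.139, 0.001, -1.297]
force: [-0.1, 0.3, -0.6]
width: 0.0337
gripper_force: 39.2
```

Properly gripped at 33.5 mm. Carrying it to the third station.

```bash
python3 - <<'E'
from h import *
go((.5375,-.1033,.095),.178)
E
```

```text
turn -0.939 shift [ 4.244  1.906 -0.451]
```

Call:
arm_command(series=[0, 0, 0, 0.3, 0.13, -0.45, 0, 0, 0, 0, 0.85, 0.381, -0.45, 0, 0, 0, 0, 0.85, 0.381, -0.45, 0])

```text
t: 40.08
eef_pos: [0.5903, 0.2604, 0.0933]
ee_rot: [3.141, 0.0, -1.3]
force: [-0.2, 0.9, -0.6]
width: 0.0337
gripper_force: 39.2
```

Call:
arm_command(series=[0, 0, 0, 0.85, 0.381, 0, 0, 0, 0, 0, 0.85, 0.381, 0, 0, 0, 0, 0, 0.85, 0.381, 0, 0])

```text
t: 40.45
eef_pos: [0.5772, 0.1699, 0.0927]
ee_rot: [3.141, -0.0, -1.299]
force: [-0.4, 0.3, -0.3]
width: 0.0334
gripper_force: 39.2
```

Call:
arm_command(series=[0, 0, 0, 0.85, 0.381, 0, 0, 0, 0, 0, 0.85, 0.381, 0, 0, 0, 0, 0, 0.85, 0.381, 0, 0])

```text
t: 40.83
eef_pos: [0.5639, 0.0786, 0.0927]
ee_rot: [3.141, 0.0, -1.299]
force: [0.2, -0.1, 0.1]
width: 0.0338
gripper_force: 39.2
```

Call:
arm_command(series=[0, 0, 0, 0.85, 0.381, 0, 0, 0, 0, 0, 0.85, 0.381, 0, 0, 0, 0, 0, 0.85, 0.381, 0, 0])

```text
t: 41.2
eef_pos: [0.5506, -0.0131, 0.0927]
ee_rot: [-3.142, -0.0, -1.299]
force: [0.2, 0.0, -0.6]
width: 0.0335
gripper_force: 39.2
```

Call:
arm_command(series=[0, 0, -0.939, 0.845, 0.381, 0, 0, 0, 0, -0.939, 0.845, 0.381, 0, 0, 0, 0, -0.939, 0.845, 0.381, 0, 0, 0, 0, -0.939, 0.845, 0.381, 0, 0, 0, 0, -0.939, 0.845, 0.381, 0, 0, 0, 0, -0.939, 0.845, 0.381, 0, 0, 0, 0, -0.939, 0.845, 0.381, 0, 0, 0, 0, -0.939, 0.845, 0.381, 0, 0])

```text
t: 42.2
eef_pos: [0.5378, -0.1026, 0.0927]
ee_rot: [3.142, -0.001, 0.185]
force: [0.5, 0.8, -0.7]
width: 0.0335
gripper_force: 39.2
```

```bash
python3 - <<'E'
from h import *
s=arm.get_state();print(s["eef_pos"],s["ee_rot"],s["width"],s["force"])
go((.5375,-.1033,.0238),.178)
t=arm.grab_frame("top");cv2.imwrite("pics/t7.png",t)
for f in fobs(t): print(f)
E
```

```text
[ 0.53781731 -0.10256651  0.09273867] [ 3.14153286e+00 -6.60141151e-04  1.85470761e-01] 0.03353157481939348 [ 0.54224732  0.79069566 -0.68092773]
turn 0.005 shift [-0.004  0.007  0.689]
(array([175.20691956, 251.54894205]), array([0.48190166, 0.40109155]), np.float64(-1.659620735745746), np.float64(0.055729232135934725))
```

Call:
arm_command(series=[0, 0, 0, 0, 0.007, 0.4, 0, 0, 0, 0, 0, 0.007, 0.6, 0, 0, 0, 0, 0, 0.007, 0.685, 0, 0, 0, 0, 0, 0.007, 0.685, 0, 0, 0, 0, 0, 0.007, 0.685, 0.5, 0, 0, 0, 0, 0.007, 0.685, 0.5, 0, 0, 0, 0, 0.007, 0.685, 0.5])

```text
t: 43.12
eef_pos: [0.5369, -0.1048, 0.0247]
ee_rot: [3.142, -0.001, 0.178]
force: [0.5, 0.3, -0.3]
width: 0.0436
gripper_force: 0.0
```

Call:
arm_command(series=[0, 0, 0, 0, 0, -0.3, 0.6, 0, 0, 0, 0, 0, -0.8, 0.6, 0, 0, 0, 0, 0, -0.8, 0.6, 0, 0, 0, 0, 0, -0.8, 0.6])

```text
t: 43.62
eef_pos: [0.5364, -0.1049, 0.1044]
ee_rot: [-3.141, -0.001, 0.177]
force: [-0.4, 0.6, -0.6]
width: 0.0525
gripper_force: 0.0
```

```bash
python3 - <<'E'
from h import *
s=arm.get_state();print(s["eef_pos"],s["ee_rot"],s["width"],s["force"])
go((.4819,.4008,.103),-1.66)
t=arm.grab_frame("top")
for f in fobs(t): print(f)
E
```

```text
[ 0.53644979 -0.1048545   0.10438893] [-3.14130772e+00 -7.47560212e-04  1.77387709e-01] 0.05249076804399162 [-0.37879803  0.55414947 -0.55588836]
turn 1.170 shift [ 0.355 -5.073  0.014]
(array([175.23044866, 251.55351019]), array([0.48188903, 0.40103906]), np.float64(-1.6583932510282111), np.float64(0.05580024083946626))
```

Call:
arm_command(series=[0, 0, 0, 0.07, -1, 0, 0.6, 0, 0, 0, 0.07, -1, 0, 0.6, 0, 0, 0, 0.07, -1, 0, 0.6])

```text
t: 44.05
eef_pos: [0.5251, -0.0034, 0.1032]
ee_rot: [3.141, 0.002, 0.181]
force: [0.2, -0.6, -0.4]
width: 0.0525
gripper_force: 0.0
```

Call:
arm_command(series=[0, 0, 0, 0.07, -1, 0, 0.6, 0, 0, 0, 0.07, -1, 0, 0.6, 0, 0, 0, 0.07, -1, 0, 0.6])

```text
t: 44.42
eef_pos: [0.5147, 0.0958, 0.1033]
ee_rot: [3.141, 0.001, 0.18]
force: [0.4, -0.6, 0.4]
width: 0.0527
gripper_force: 0.0
```

Call:
arm_command(series=[0, 0, 0, 0.07, -1, 0, 0.6, 0, 0, 0, 0.07, -1, 0, 0.6, 0, 0, 0, 0.07, -1, 0, 0.6])

```text
t: 44.8
eef_pos: [0.5042, 0.195, 0.1034]
ee_rot: [3.141, 0.001, 0.18]
force: [-0.2, -0.2, -0.2]
width: 0.0527
gripper_force: 0.0
```

Call:
arm_command(series=[0, 0, 0, 0.07, -1, 0, 0.6, 0, 0, 0, 0.07, -1, 0, 0.6, 0, 0, 0, 0.07, -1, 0, 0.6])

```text
t: 45.18
eef_pos: [0.4936, 0.2944, 0.1034]
ee_rot: [3.141, 0.001, 0.179]
force: [-0.7, -0.7, -0.1]
width: 0.0524
gripper_force: 0.0
```

Call:
arm_command(series=[0, 0, 0.585, 0.075, -1, 0, 0.6, 0, 0, 0.585, 0.075, -1, 0, 0.6, 0, 0, 0.585, 0.075, -1, 0, 0.6, 0, 0, 0.585, 0.075, -1, 0, 0.6, 0, 0, 0.585, 0.075, -1, 0, 0.6, 0, 0, 0.585, 0.075, -1, 0, 0.6])

```text
t: 45.92
eef_pos: [0.4836, 0.3915, 0.1036]
ee_rot: [3.14, -0.0, -0.742]
force: [-0.3, -0.2, -0.6]
width: 0.0525
gripper_force: 0.0
```

Call:
arm_command(series=[0, 0, 0.585, 0, 0, 0, 0.6, 0, 0, 0.585, 0, 0, 0, 0.6, 0, 0, 0.585, 0, 0, 0, 0.6, 0, 0, 0.585, 0, 0, 0, 0.6, 0, 0, 0.585, 0, 0, 0, 0.6, 0, 0, 0.585, 0, 0, 0, 0.6])

```text
t: 46.68
eef_pos: [0.4834, 0.3924, 0.104]
ee_rot: [3.141, -0.001, -1.656]
force: [-0.0, 0.2, 0.2]
width: 0.0526
gripper_force: 0.0
```

```bash
python3 - <<'E'
from h import *
s=arm.get_state();print(s["eef_pos"],s["ee_rot"],s["width"],s["force"])
go((.4819,.4010,.0200),-1.66)
t=arm.grab_frame("top");cv2.imwrite("pics/t8.png",t)
for f in fobs(t): print(f)
E
```

```text
[0.48336601 0.39240781 0.10396119] [ 3.14114577e+00 -6.56050800e-04 -1.65636731e+00] 0.052552601069760826 [-0.04383978  0.20590422  0.23398041]
turn 0.002 shift [-0.084  0.022  0.84 ]
(array([355.46219748, 193.8465782 ]), array([ 0.61156084, -0.0038181 ]), np.float64(0.19354379473000197), np.float64(0.05754897717525083))
(array([400.31124477, 229.15115063]), array([ 0.53682057, -0.10343067]), np.float64(-2.9168586941971086), np.float64(0.05601296260023094))
(array([362.70696809, 235.30308511]), array([ 0.52256958, -0.01931141]), np.float64(-2.982562270530202), np.float64(0.05443925746349635))
(array([179.39987484, 251.91958698]), array([0.47869949, 0.38942087]), np.float64(0.03469288795461427), np.float64(0.037833267535223696))
```

Call:
arm_command(series=[0, 0, 0, -0.08, 0.018, 0.5, 0.6, 0, 0, 0, -0.08, 0.018, 0.75, 0.6, 0, 0, 0, -0.08, 0.018, 0.835, 0.6, 0, 0, 0, -0.08, 0.018, 0.835, 0.6, 0, 0, 0, -0.08, 0.018, 0.835, 0, 0, 0, 0, -0.08, 0.018, 0.835, 0, 0, 0, 0, -0.08, 0.018, 0.835, 0, 0, 0, 0, -0.08, 0.018, 0.835, 0], force=40)

```text
t: 47.72
eef_pos: [0.4822, 0.4019, 0.0214]
ee_rot: [-3.141, 0.001, -1.659]
force: [-0.8, -0.1, 4.6]
width: 0.0329
gripper_force: 40.0
```

Call:
arm_command(series=[0, 0, 0, 0, 0, -0.3, 0, 0, 0, 0, 0, 0, -0.8, 0, 0, 0, 0, 0, 0, -0.8, 0, 0, 0, 0, 0, 0, -0.8, 0])

```text
t: 48.22
eef_pos: [0.4816, 0.4014, 0.1005]
ee_rot: [3.141, 0.0, -1.66]
force: [-0.2, -0.2, -1.4]
width: 0.0328
gripper_force: 40.0
```

```bash
python3 - <<'E'
from h import *
s=arm.get_state();print(s["eef_pos"],s["ee_rot"],s["width"],s["force"])
go((.6251,-.0875,.1),.175)
E
```

```text
[0.48162633 0.40137344 0.10047858] [ 3.14112330e+00  1.04797178e-04 -1.66022869e+00] 0.032772692709888224 [-0.17596904 -0.2091435  -1.42518462]
turn -1.168 shift [ 4.741 -1.866  0.005]
```

Call:
arm_command(series=[0, 0, 0, 0.948, -0.373, 0, 0, 0, 0, 0, 0.948, -0.373, 0, 0, 0, 0, 0, 0.948, -0.373, 0, 0])

```text
t: 48.6
eef_pos: [0.5103, 0.3006, 0.0991]
ee_rot: [3.139, -0.003, -1.663]
force: [-0.1, -0.3, -1.5]
width: 0.0328
gripper_force: 40.0
```

Call:
arm_command(series=[0, 0, 0, 0.948, -0.373, 0, 0, 0, 0, 0, 0.948, -0.373, 0, 0, 0, 0, 0, 0.948, -0.373, 0, 0])

```text
t: 48.98
eef_pos: [0.5391, 0.2039, 0.0995]
ee_rot: [3.14, -0.002, -1.663]
force: [0.5, 0.0, -1.1]
width: 0.0327
gripper_force: 40.0
```

Call:
arm_command(series=[0, 0, 0, 0.948, -0.373, 0, 0, 0, 0, 0, 0.948, -0.373, 0, 0, 0, 0, 0, 0.948, -0.373, 0, 0])

```text
t: 49.35
eef_pos: [0.5681, 0.107, 0.0997]
ee_rot: [3.14, -0.001, -1.662]
force: [-0.4, -0.6, -0.9]
width: 0.0332
gripper_force: 40.0
```

Call:
arm_command(series=[0, 0, 0, 0.948, -0.373, 0, 0, 0, 0, 0, 0.948, -0.373, 0, 0, 0, 0, 0, 0.948, -0.373, 0, 0])

```text
t: 49.72
eef_pos: [0.5971, 0.0097, 0.0998]
ee_rot: [3.14, -0.001, -1.662]
force: [-0.8, 0.4, -0.9]
width: 0.033
gripper_force: 40.0
```

Call:
arm_command(series=[0, 0, -0.584, 0.948, -0.373, 0, 0, 0, 0, -0.584, 0.948, -0.373, 0, 0, 0, 0, -0.584, 0.948, -0.373, 0, 0, 0, 0, -0.584, 0.948, -0.373, 0, 0, 0, 0, -0.584, 0.948, -0.373, 0, 0, 0, 0, -0.584, 0.948, -0.373, 0, 0])

```text
t: 50.48
eef_pos: [0.6257, -0.0854, 0.1002]
ee_rot: [3.141, 0.001, -0.742]
force: [-0.5, -0.2, 0.3]
width: 0.0327
gripper_force: 40.0
```

Call:
arm_command(series=[0, 0, -0.584, 0, 0, 0, 0, 0, 0, -0.584, 0, 0, 0, 0, 0, 0, -0.584, 0, 0, 0, 0, 0, 0, -0.584, 0, 0, 0, 0, 0, 0, -0.584, 0, 0, 0, 0, 0, 0, -0.584, 0, 0, 0, 0, 0, 0, -0.584, 0, 0, 0, 0])

```text
t: 51.35
eef_pos: [0.6256, -0.0865, 0.1006]
ee_rot: [-3.142, 0.0, 0.17]
force: [-0.7, -0.1, -0.8]
width: 0.0328
gripper_force: 40.0
```

```bash
python3 - <<'E'
from h import *
s=arm.get_state();print(s["eef_pos"],s["ee_rot"],s["width"],s["force"])
go((.6251,-.0875,.0250),.175)
E
```

```text
[ 0.62559414 -0.08648563  0.10060435] [-3.14155287e+00  2.14434472e-04  1.69736598e-01] 0.03278182889896237 [-0.67759155 -0.10652544 -0.84159292]
turn -0.003 shift [-0.007  0.009  0.756]
```

Call:
arm_command(series=[0, 0, 0, -0.006, 0.005, 0.4, 0, 0, 0, 0, -0.006, 0.005, 0.65, 0, 0, 0, 0, -0.006, 0.005, 0.75, 0, 0, 0, 0, -0.006, 0.005, 0.75, 0, 0, 0, 0, -0.006, 0.005, 0.75, 0.5, 0, 0, 0, -0.006, 0.005, 0.75, 0.5, 0, 0, 0, -0.006, 0.005, 0.75, 0.5])

```text
t: 52.22
eef_pos: [0.6253, -0.0876, 0.0261]
ee_rot: [3.142, -0.001, 0.174]
force: [-0.3, 0.2, 0.5]
width: 0.0437
gripper_force: 0.0
```

Call:
arm_command(series=[0, 0, 0, 0, 0, -0.3, 0.5, 0, 0, 0, 0, 0, -1, 0.5, 0, 0, 0, 0, 0, -1, 0.5, 0, 0, 0, 0, 0, -1, 0.5])

```text
t: 52.72
eef_pos: [0.6253, -0.0875, 0.1266]
ee_rot: [-3.141, -0.002, 0.174]
force: [-0.7, -0.0, -1.0]
width: 0.044
gripper_force: 0.0
```

```bash
python3 - <<'E'
from h import *
np.set_printoptions(precision=4,suppress=True)
s=arm.get_state();print(s["eef_pos"],s["ee_rot"],s["width"],s["force"],s["q"])
t=arm.grab_frame("top");cv2.imwrite("pics/t9.png",t)
for f in fobs(t): print(f)
im=cv2.imread("pics/t8.png")
def near(L):
    return [(p,w) for p,w in L if 485<p[0]<540 and 165<p[1]<228]
for n,lo,hi,z,mn in (("white",(0,0,215),(180,40,255),.028,4),("green",(45,100,100),(80,255,255),.028,3),("yellow",(24,120,120),(34,255,255),.064,8),("housing",(85,10,120),(125,70,235),.028,300),("disc/bar",(0,0,0),(180,255,75),.036,50)):
    for p,w in near(blobs(im,lo,hi,z,mn,2000)): print(n,p,w.mean(0),len(w)/16,rect(w))
E
```

```text
[ 0.6253 -0.0875  0.1266] [-3.1414 -0.002   0.1744] 0.044009025303484946 [-0.7288 -0.0492 -0.9938] [ 0.1694  0.3829 -0.2413 -0.0003 -0.9446  1.576 ]
(array([354.442 , 196.4133]), array([ 0.6057, -0.0014]), np.float64(0.1204632913644347), np.float64(0.045350759135784804))
(array([400.3058, 229.165 ]), array([ 0.5368, -0.1034]), np.float64(-2.9221620024707837), np.float64(0.05596456950287801))
white [510.2397 194.097 ] [ 0.6121 -0.3441] 631.125 ((614.8258666992188, -348.1109313964844), (73.63338470458984, 75.1802749633789), 81.30683135986328)
green [526.2878 192.9048] [ 0.6149 -0.3797] 13.625 ((614.8363647460938, -379.57965087890625), (13.8278169631958, 5.014814853668213), 88.78341674804688)
yellow [518.1466 185.6662] [ 0.6253 -0.3486] 23.875 ((624.6524658203125, -348.3785705566406), (20.591493606567383, 12.09298038482666), 21.792587280273438)
housing [507.6842 196.6749] [ 0.6063 -0.3383] 612.625 ((612.4600830078125, -347.08380126953125), (74.89844512939453, 76.02898406982422), 81.18629455566406)
disc/bar [512.348  194.0449] [ 0.6111 -0.3459] 243.1875 ((611.3660278320312, -345.7789001464844), (41.69227600097656, 37.52058029174805), 56.7108154296875)
```

```bash
python3 - <<'E'
from h import *
go((.614,-.3485,.14),-.28)
t=cv2.imread("pics/t8.png");u=arm.grab_frame("side")
a=cv2.resize(t[170:222,486:538],(520,520),interpolation=cv2.INTER_CUBIC); b=cv2.resize(u[230:460,270:500],(280,280)); 
o=np.zeros((520,800,3),np.uint8);o[:,:520]=a;o[:280,520:]=b
cv2.imwrite("pics/v2.png",np.clip(o*1.4,0,255).astype(np.uint8))
E
```

```text
turn 0.289 shift [-0.557  2.551 -0.147]
```

View pics/v2.png

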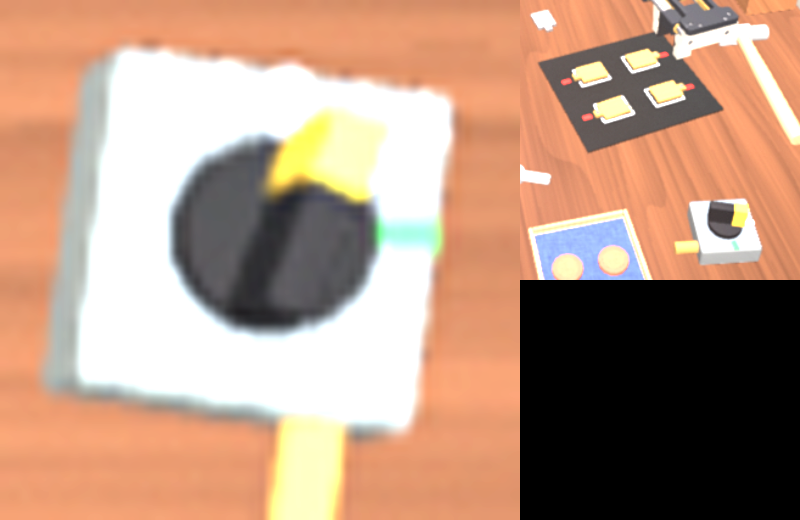

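The crop shows all four fobs in their stations with lugs at the red marks, and both medals in the tray. The knob bar's top is centred at about (330,213) in the 10x crop. It's tilted about 17° clockwise of image-up and the housing about 8°, so q is about 0.155. Going to the valve.

Call:
arm_command(series=[0, 0, 0, -0.186, 0.852, -0.15, 0.45, 0, 0, 0, -0.186, 0.852, -0.15, 0.45, 0, 0, 0, -0.186, 0.852, -0.15, 0.45])

```text
t: 53.2
eef_pos: [0.6206, -0.1765, 0.1391]
ee_rot: [-3.141, 0.002, 0.172]
force: [0.2, -0.3, -1.4]
width: 0.0396
gripper_force: 0.0
```

Call:
arm_command(series=[0, 0, 0, -0.186, 0.852, 0, 0.45, 0, 0, 0, -0.186, 0.852, 0, 0.45, 0, 0, 0, -0.186, 0.852, 0, 0.45])

```text
t: 53.58
eef_pos: [0.6172, -0.2628, 0.1388]
ee_rot: [-3.141, 0.003, 0.173]
force: [0.2, -0.1, -0.1]
width: 0.0398
gripper_force: 0.0
```

Call:
arm_command(series=[0, 0, 0.302, -0.186, 0.852, 0, 0.45, 0, 0, 0.302, -0.186, 0.852, 0, 0.45, 0, 0, 0.302, -0.186, 0.852, 0, 0.45, 0, 0, 0.302, -0.186, 0.852, 0, 0.45, 0, 0, 0.302, -0.186, 0.852, 0, 0.45])

```text
t: 54.2
eef_pos: [0.6147, -0.3479, 0.1403]
ee_rot: [-3.141, 0.001, -0.296]
force: [0.6, -0.2, -0.1]
width: 0.0396
gripper_force: 0.0
```

```bash
python3 - <<'E'
from h import *
np.set_printoptions(precision=4,suppress=True)
s=arm.get_state();print(s["eef_pos"],s["ee_rot"],s["width"],s["force"],s["q"])
go((.614,-.349,.062),-.30)
t=arm.grab_frame("top");cv2.imwrite("pics/t10.png",t)
for f in fobs(t,.010): print(f)
E
```

```text
[ 0.6147 -0.3479  0.1403] [-3.1415  0.0008 -0.2962] 0.03959591898464307 [ 0.6259 -0.1812 -0.0569] [-0.24    0.4821 -0.0428 -0.0002 -1.0467  1.5147]
turn 0.002 shift [-0.004  0.013  0.783]
(array([392.3998, 186.9932]), array([ 0.627 , -0.0865]), np.float64(0.20677120646216704), np.float64(0.057395220258490344))
(array([355.4655, 193.8636]), array([ 0.611 , -0.0035]), np.float64(0.19349871386124268), np.float64(0.057359356668808634))
(array([400.3026, 229.1689]), array([ 0.5365, -0.1028]), np.float64(-2.919801688647868), np.float64(0.05582243816529815))
(array([362.7074, 235.3152]), array([ 0.5223, -0.019 ]), np.float64(-2.9847152152642056), np.float64(0.05426793237052377))
```

All four fobs are within about 2.5 mm of their stations. Now I'll grip the knob gently and turn it.

Call:
arm_command(series=[0, 0, 0, 0, 0.008, 0.4, 0.45, 0, 0, 0, 0, 0.008, 0.7, 0.45, 0, 0, 0, 0, 0.008, 0.78, 0.45, 0, 0, 0, 0, 0.008, 0.78, 0.45, 0, 0, 0, 0, 0.008, 0.78, 0, 0, 0, 0, 0, 0.008, 0.78, 0, 0, 0, 0, 0, 0.008, 0.78, 0, 0, 0, 0, 0, 0.008, 0.78, 0], force=10)

```text
t: 55.25
eef_pos: [0.6149, -0.3506, 0.0637]
ee_rot: [3.141, -0.002, -0.299]
force: [-1.2, -3.0, 2.1]
width: 0.0115
gripper_force: 10.0
```

```bash
python3 - <<'E'
from h import *
s=arm.get_state();print(s["eef_pos"],s["ee_rot"],s["width"],s["gripper_force"],s["force"],s["moment"])
E
```

```text
[ 0.61488118 -0.35064222  0.06365645] [ 3.14086571e+00 -1.82066198e-03 -2.99441473e-01] 0.011475847062500237 9.974395483732224 [-1.15651568 -3.03852586  2.10318334] [-1.29089625  0.03059592 -0.05489255]
```

Call:
arm_command(series=[0, 0, 0.1, 0, 0, 0, 0, 0, 0, 0.2, 0, 0, 0, 0, 0, 0, 0.3, 0, 0, 0, 0, 0, 0, 0.4, 0, 0, 0, 0, 0, 0, 0.5, 0, 0, 0, 0, 0, 0, 0.6, 0, 0, 0, 0, 0, 0, 0.7, 0, 0, 0, 0, 0, 0, 0.793, 0, 0, 0, 0], force=20)

```text
t: 56.25
eef_pos: [0.6134, -0.3517, 0.0636]
ee_rot: [3.14, -0.002, -1.55]
force: [-5.6, -7.2, 3.5]
width: 0.0119
gripper_force: 20.0
```

Call:
arm_command(series=[0, 0, 0, 0, 0, 0, 0, 0, 0, 0, 0, 0, 0, 0, 0, 0, 0, 0, 0, 0, 0.45, 0, 0, 0, 0, 0, 0, 0.45, 0, 0, 0, 0, 0, 0, 0.45, 0, 0, 0, 0, 0, -0.4, 0.45, 0, 0, 0, 0, 0, -0.9, 0.45, 0, 0, 0, 0, 0, -0.9, 0.45])

```text
t: 57.25
eef_pos: [0.617, -0.3506, 0.1581]
ee_rot: [-3.134, -0.003, -1.544]
force: [0.5, 0.5, -0.6]
width: 0.0392
gripper_force: 0.0
```

```bash
python3 - <<'E'
from h import *
s=arm.get_state();print(s["eef_pos"],s["ee_rot"],s["width"])
go((.52,-.20,.20),-1.55)
E
```

```text
[ 0.61704814 -0.35063373  0.15808963] [-3.13368247 -0.00331951 -1.54426803] 0.03921991967745279
turn 0.004 shift [-1.532  0.93  -0.419]
```

Call:
arm_command(series=[0, 0, 0, -1, 0.7, -0.5, 0.45, 0, 0, 0, -1, 0.7, -0.5, 0.45, 0, 0, 0, -1, 0.7, -0.5, 0.45, 0, 0, 0, -1, 0.7, -0.5, 0.45])

```text
t: 57.75
eef_pos: [0.542, -0.2511, 0.2031]
ee_rot: [-3.14, -0.0, -1.544]
force: [0.3, 0.6, -0.3]
width: 0.0395
gripper_force: 0.0
```

Call:
arm_command(series=[0, 0, 0, -1, 0.7, -0.2, 0.45, 0, 0, 0, -1, 0.7, -0.2, 0.45, 0, 0, 0, -1, 0.7, -0.2, 0.45, 0, 0, 0, -1, 0.7, -0.2, 0.45])

```text
t: 58.25
eef_pos: [0.47, -0.1537, 0.2224]
ee_rot: [3.141, -0.0, -1.545]
force: [-0.4, -0.2, 0.4]
width: 0.0395
gripper_force: 0.0
```

```bash
python3 - <<'E'
from h import *
s=arm.get_state();print(s["eef_pos"],s["ee_rot"],s["force"])
t=arm.grab_frame("top");u=arm.grab_frame("side")
for f in fobs(t,.01): print(f)
a=cv2.resize(t[170:222,486:538],(520,520),interpolation=cv2.INTER_CUBIC); b=cv2.resize(u[230:460,270:500],(280,280)); 
o=np.zeros((520,800,3),np.uint8);o[:,:520]=a;o[:280,520:]=b;o[280:490,520:]=cv2.resize(t,(280,210))
cv2.imwrite("pics/v3.png",np.clip(o*1.3,0,255).astype(np.uint8))
E
```

```text
[ 0.46996545 -0.15367505  0.22238377] [ 3.14129276e+00 -1.20330751e-04 -1.54490107e+00] [-0.4388269  -0.16508694  0.40170009]
(array([392.41174855, 186.99058818]), array([ 0.62699102, -0.0865347 ]), np.float64(0.20903519608423307), np.float64(0.05751032604189426))
(array([355.47300326, 193.87036471]), array([ 0.61094799, -0.00356836]), np.float64(0.19594811560245726), np.float64(0.057379350173972055))
```

View pics/v3.png

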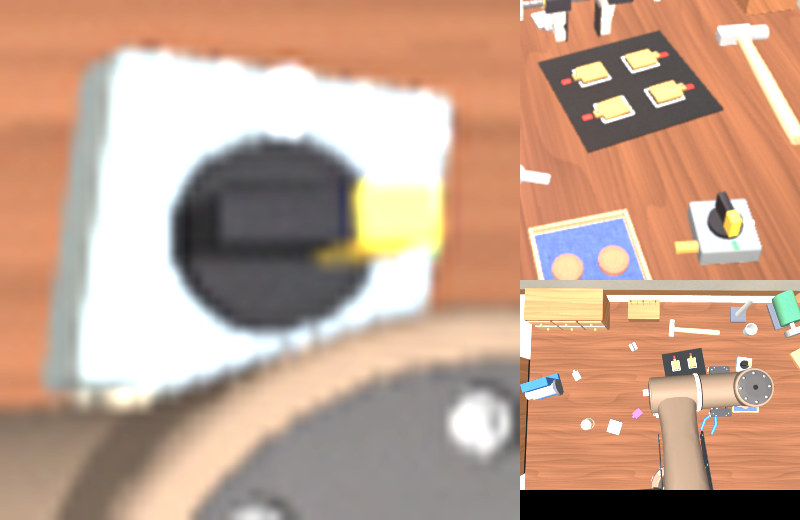

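The pointer is horizontal in the top view, over the green mark, so q is about 1.42. All fobs and medals are in place and the arm is clear, so I'm handing in.

```bash
python3 -c "
from station import arm
print(arm.job_done())"
```

```text
the job is handed in; nothing more can be done
None
```

The job is handed in: both medals are flat in the tray, all four fobs sit in their stations within about 2.5 mm with lugs at the red marks, and the valve pointer faces the green mark at about 1.42 rad; one fob was dropped twice on the way, and the hand-in call returned no verdict.

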